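Seat the weld sample and press the two-hand start

TASK

Push the T-shaped weld sample along its nest with the fingertips until it sits fully home against the end stop, without lifting it. Then put one fingertip on each of the two round start buttons of the control box, press both fully down together, hold them for at least two seconds, and let them come up again. Never press one round button alone or the pair before the sample is home, keep off the small square key between them, and leave everything else where it stands.

Things in the scene. Friction and masses are not known exactly. Their poses are not given: they have to be found in the camera images.
- nest: Fixed steel plate with a channel, 8 mm thick, x -85 to +75, y +-42 mm. Origin: on the table, mid-channel; x runs along the channel to the end stop, z up. Rails (x -60 to +60 mm, tops 20 mm above the table, 51 mm apart) guide the sample; the stop is 84 mm wide, 42 mm high, its face at x = +60 mm. Home: the sample's centre is at x = +20 mm.
- sample_mid (a point): Loose grey weld sample, an upside-down T, 0.17 to 0.31 kg: foot 45 x 80 x 5 mm, 4 mm upright web along its middle, 40 mm high in all. Lies in the channel on the 8 mm plate, its 80 mm along the channel, 30 to 50 mm short of the stop; slides at 1 to 3 N. This point: its centre, 20 mm above its underside, 28 mm above the table. Its y is its 80 mm direction.
- control_box: Fixed grey two-hand control box, 80 x 140 mm, top 44 mm above the table. Origin: on the table under its middle; the two round buttons lie on its y axis at y = +33 and -33 mm, the square key midway between them; x points away from the robot to the cable gland, z up.
- start_left_top (a point): Centre of the top of the left round start button (box +y): black, 31 mm across, 60 mm above the table when up, rising 10 mm out of a 39 mm steel collar. Moves straight down 8 mm; 1.2 N starts it, 4 N holds it fully down (8 N for both), springs back.
- start_right_top (a point): Centre of the top of the right round start button (box -y): same as the left one, 66 mm from it centre to centre.
- start_left (a joint): Travel of the left round button: 0 = up, 0.008 m = fully down.
- start_right (a joint): Travel of the right round button: 0 = up, 0.008 m = fully down.
- square_key (a joint): Travel of the small square black key (14 mm, top 51 mm above the table) midway between the round buttons: 0 = up, 0.003 m = down. Not to be pressed.
- nozzle_0: Bystander: brass torch nozzle standing on end, 23 mm wide, 52 mm high; origin under its middle.
- nozzle_1: Bystander: copper and brass torch nozzle standing on end, 23 mm wide, 46 mm high; origin under its middle.
- nozzle_2: Bystander: brass torch nozzle standing on end between nest and control box, 23 mm wide, 58 mm high; origin under its middle.
- tape_measure: Bystander: yellow tape measure lying on its side, 66 x 99 x 38 mm; origin under its middle.
- hex_nut_0: Bystander: steel hex nut lying flat between nest and control box, 26 x 29 x 13 mm; origin under its middle.
- pliers: Bystander: pliers with blue handles lying flat, 40 x 174 x 12 mm; origin under its middle.
- centre_punch: Bystander: steel centre punch lying flat, 11 mm thick, 100 mm long (its y axis); origin under its middle.
- t_joint: The weld sample itself, the same part as sample_mid, origin at the middle of its underside.
- pipe_positioner: Obstacle, fixed: pipe stand to the right of the table. Its post rises at world x 0.50, y -0.36 m to about 0.42 m above the table; a 35 mm round bar runs from it toward the robot, 0.34 m above the table, ending at x 0.21, y -0.25 m; its pipe rest runs away from the robot, up to 0.5 m high. Pass above the bar or keep to the left of it. Origin: at its foot.
Mind the look-alikes: they are no part of the job. Of the things that look like the t_joint, the larger one is meant.

How it is judged:
On the way, in this order (a step that is already met when the one before it is completed fails the run):
1. the sample is pushed home against the end stop (x of sample_mid in the frame of nest above 0.0165 m and y of sample_mid in the frame of nest between -0.008 and 0.008 m and z of sample_mid in the frame of nest below 0.032 m and angle between sample_mid's own z axis and vertical below 0.1 rad), for 0.2 s.
2. both round buttons are held down together for two seconds, the sample still home (all of step 1 and value of joint each of start_left, start_right above 0.0065 m), for 2 s.
At the end, for the whole second after the job is handed in: The sample lies flat in the channel, its centre within 3.5 mm of the home position along the channel, at rest; both round buttons, having been held down together (each past 6.5 mm) for two seconds, are up again (under 1.5 mm) and the square key is up (under 1 mm) (all of step 1 and value of joint each of start_left, start_right below 0.0015 m and value of joint square_key below 0.001 m and linear speed of t_joint below 0.02 m/s); the robot touches nothing.
It fails at once if the sample is lifted more than 10 mm or tipped (z of sample_mid in the frame of nest above 0.038 m or angle between sample_mid's own z axis and vertical above 0.35 rad).
It fails at once if one round button is pressed past 6.5 mm while the other is still up (under 1 mm) ((value of joint start_left above 0.0065 m and value of joint start_right below 0.001 m) or (value of joint start_right above 0.0065 m and value of joint start_left below 0.001 m)).
It fails at once if the round buttons are pressed together before the sample is home (value of joint each of start_left, start_right above 0.004 m and x of sample_mid in the frame of nest below 0.0145 m).
It fails at once if the square key is pressed by more than 1.5 mm (value of joint square_key above 0.0015 m).
It fails at once if a bystander is moved more than 15 mm (distance of any of nozzle_0, nozzle_1, nozzle_2, tape_measure, hex_nut_0, pliers, centre_punch from where it was at the start of the episode above 0.015 m).
It also fails if it takes over 54 s, if anything falls off the work surface, if the arm or the gripper's body presses on something with over 40 N, if the wrist force passes 120 N, or if a joint passes its speed limit or range.

ROBOT

A 7-joint arm with a two-finger parallel gripper is mounted at the origin on a cart in front of the work surface, level with it; the furniture and walls round the work are solid. World frame = base frame: x ahead of the robot, y to its left, z up, the work surface at z = 0. Lengths are in m, angles in rad, forces in N, time in s.
With the tool pointing down it reaches from about 0.4 to 0.85 m from the base axis. Payload 4.4 kg.
Tool frame: the origin (TCP) lies midway between the tips of the shut fingers; the grasp point (between the pads) lies 19 mm behind it (env.grip_depth is the distance from the TCP to the grasp point, in m); z points along the fingers, y is the direction in which the jaws open and shut (so a half turn about z gives the same grasp; the last joint's range is limited). The gripper opens to 94 mm and grips with 3 to 60 N. Pads are 16 mm wide; open, the fingers measure 119 mm over their backs; the gripper's body (75 mm by 177 mm) begins 78 mm behind the grasp point.
Start: joints at [1.242, 0.628, 0.038, 1.517, -0.027, 0.996, -0.02], TCP at [0.169, -0.628, 0.205] pointing down, gripper open.
Joint ranges: [-3.06, 3.06], [-0.37, 2.12], [-1.25, 1.32], [0.18, 2.47], [-1.1, 4.24], [0.23, 1.98], [-2.94, 2.94]. Speed limits (rad/s): [2.57, 2.57, 3.14, 3.14, 3.14, 3.14, 3.14].

INTERFACE

Orientations are given as a unit quaternion [w, x, y, z].
In Python, from rig import readout, get_image, env gives the robot as it stands.
- The arm moves only by the tool carry_out, never from a script. Its argument "plan" is one flat list of numbers, 4 for each row, row after row: the shift along the tool's x, y, z in mm, then the turn about the tool's z in degrees. In form: [dx, dy, dz, spin, dx, dy, dz, spin, ...]. A call has 1 to 10 rows; each row shifts and turns the pose as measured when the row begins, along the tool's axes as they then stand; what a row does not reach is not made up. A row lasts 1/10 s, in which the tool goes at most 50 mm and 8.59 degrees, less where a joint would pass 70% of its speed; a pose out of reach is approached as far as the arm can. A call with a gripper value outside its range is refused whole. "jaw" is the opening, from 0 (shut) to 1 (fully open), set as the call begins (left out, the last holds). The fingers move at their own pace and stop on an object; the grip force is fixed at half the most. Time passes only in rows, so rows that do not move let the fingers close. It gives the time, the measured TCP pose, the force and the opening at its end, in the units of the state.
- readout.sense(): the state, without advancing time (a new reading comes with each control period).
- get_image(name): name is "scene" or "top" or "wrist"; returns a dict with "color" (384x512x3 uint8, blue, green, red), "depth" (384x512 float32, m along the optical axis (not along the pixel's ray), 0 where there is no reading), "camera_matrix" (3x3 intrinsics, pixels), "eye" and "orientation" of the camera in the world; the wrist camera has in their place "mount" (4x4, takes a point from camera to tool coordinates, whose origin is the TCP and whose axes are the flange's). Camera axes: x right, y down, z forward; pixel columns grow to the right and rows downward; lengths in m; the calibration is good to about 2 mm. The wrist camera is an equidistant fisheye: a pixel r from the principal point sees the ray r / f radians off the axis. A picture is of the moment at which its call begins: read the wrist's pose just before it.
- env.close_job(): hands the job in, once; it reports no verdict.
The state is a dict: "time": time; "joint_positions": joint angles; "qd": joint speeds; "joint_torque": joint torques, N m; "eef_pos": TCP position; "orientation": TCP orientation; "force": force on the tool from outside, world axes, zero at the start; "ft_torque": the same for the moment, N m; "finger_gap": opening from 0.0 (shut) to 1.0 (fully open).
Only numpy, scipy, OpenCV 4.12 (cv2) and the standard library are available. Lean on these libraries where they do the work, as an engineer would, in place of code of your own. Each camera call takes 0.05 s, during which the arm holds its last target.

## Working session

There is one attempt and no reset: what is moved stays moved. The work goes in short steps, Python scripts to look and compute and a tool call to move; the robot and the scene stay as the last step left them, time stands still between calls to the robot, and variables do not carry over. Pictures are saved under pics/ and viewed, and the job is handed in when it is done.

Besides the shell and the picture viewer there is one more tool, called as name(argument=value, ...), one argument or row to a line, values as JSON. carry_out: Moves the arm, as the interface text tells. Its arguments: {"type":"object","properties":{"plan":{"type":"array"},"jaw":{"type":"number"}},"required":["plan"]}

```bash
mkdir -p pics; ls; cat > h.py <<'E'
import numpy as np, cv2
from rig import readout, get_image, env
from scipy.spatial.transform import Rotation as R
def rot(q): return R.from_quat([q[1],q[2],q[3],q[0]]).as_matrix()
def save(n,im,crop=None,s=1):
    c=im['color']
    if crop: x0,y0,x1,y1=crop; c=c[y0:y1,x0:x1]
    cv2.imwrite('pics/'+n,cv2.resize(c,None,fx=s,fy=s,interpolation=cv2.INTER_CUBIC))
def px(im,u,v,z=None,rad=1):
    K=im['camera_matrix']; q=im['orientation']; Rm=rot(q) if np.size(q)==4 else np.array(q)
    d=Rm@np.array([(u-K[0,2])/K[0,0],(v-K[1,2])/K[1,1],1]); e=np.array(im['eye'])
    if z is None:
        a=im['depth'][int(v)-rad:int(v)+rad+1,int(u)-rad:int(u)+rad+1]; t=np.median(a[a>0])
    else: t=(z-e[2])/d[2]
    return e+d*t
E
python3 - <<'E'
from h import *
import pickle
D={}
for n in('scene','top'):
    im=get_image(n); save(n+'0.png',im,s=1.5); D[n]=im; print(n,im['eye'],im['orientation'],im['camera_matrix'].tolist())
pickle.dump(D,open('d.pkl','wb'))
print(readout.sense())
E
```

```text
pics
scene [0.16824351 0.6291005  0.43732969] [ 0.11932221 -0.20634     0.81636729 -0.52605176] [[358.26880565014704, 0.0, 258.3451519083463], [0.0, 358.26880565014704, 195.71343299495288], [0.0, 0.0, 1.0]]
top [ 0.4909547  -0.08954672  0.99570569] [-0.01901826  0.71117677 -0.7020062   0.03245293] [[382.2354377353761, 0.0, 252.55689402438765], [0.0, 382.2354377353761, 199.55333586907005], [0.0, 0.0, 1.0]]
{'time': 0.1, 'joint_positions': array([ 1.24216906,  0.6292763 ,  0.03843698,  1.51823913, -0.02697307,
        0.99627756, -0.01997911]), 'qd': array([ 0.00010881, -0.00241043,  0.0001633 , -0.00194631, -0.00091856,
       -0.00131264,  0.00050015]), 'joint_torque': array([ 3.05331974e-03, -5.50785398e+01,  1.14725132e+00, -1.87116194e+01,
       -5.22516947e-02,  1.92290690e-02,  8.49066259e-05]), 'eef_pos': array([ 0.1687525 , -0.62710924,  0.20464047]), 'orientation': array([-8.31518978e-04,  9.91374513e-01,  1.31056729e-01, -1.27727832e-04]), 'force': array([ 0.38230209, -0.86022783,  0.57320993]), 'ft_torque': array([0.04094598, 0.01619785, 0.03683827]), 'finger_gap': 0.9992244938787023}
```

View pics/scene0.png

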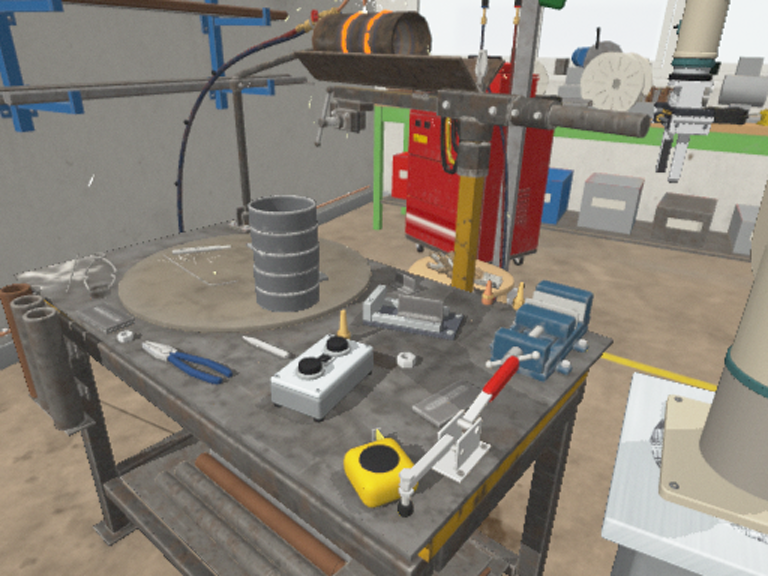

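View pics/top0.png

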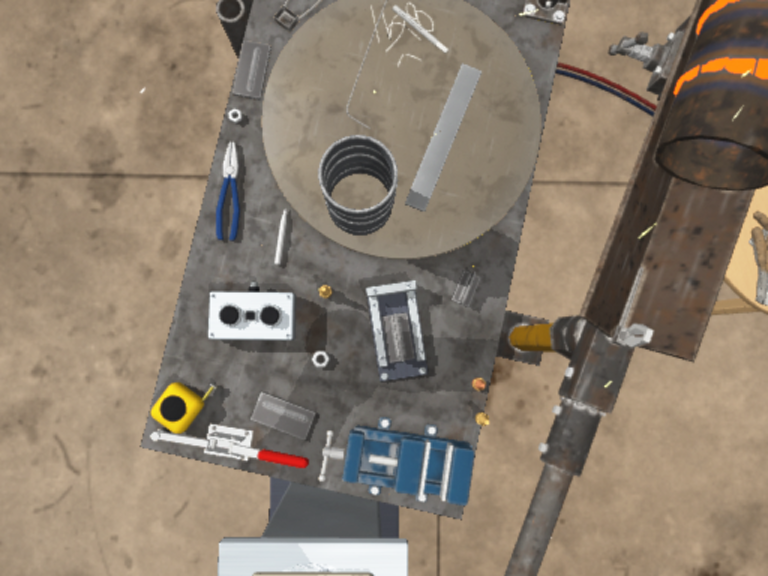

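```bash
python3 - <<'E'
from h import *
import pickle
D=pickle.load(open('d.pkl','rb'))
save('t_nest.png',D['top'],(225,165,345,265),6)
save('t_box.png',D['top'],(125,170,245,300),5)
save('s_nest.png',D['scene'],(170,170,320,290),5)
E
```

```text
(no output)
```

View pics/t_nest.png

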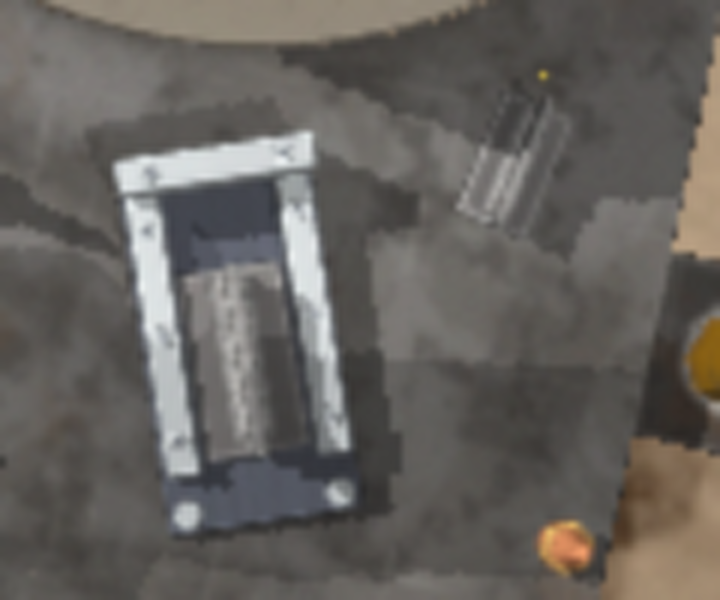

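View pics/t_box.png

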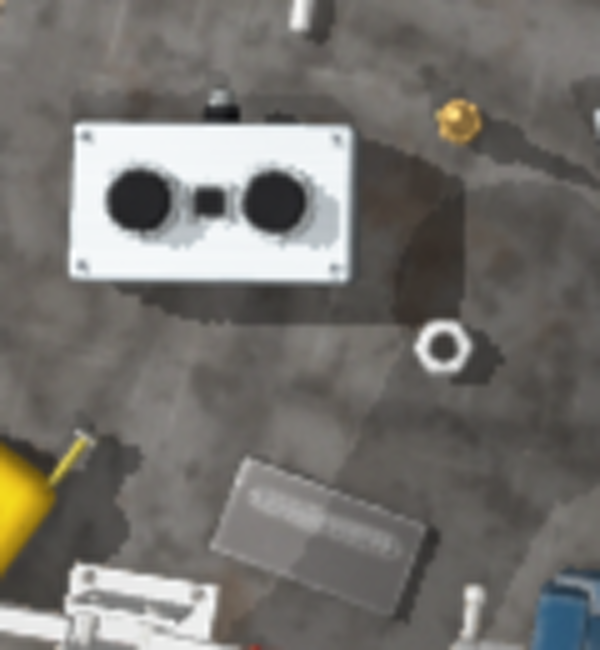

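View pics/s_nest.png

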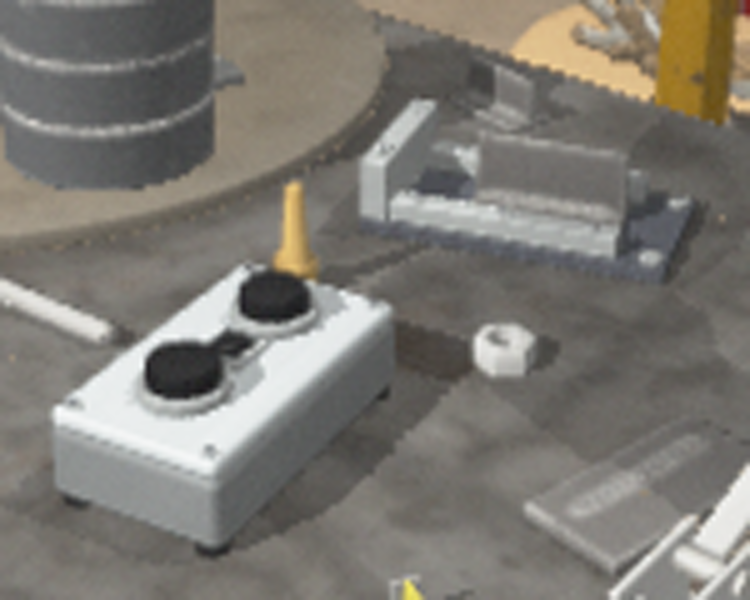

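```bash
python3 - <<'E'
from h import *
import pickle
D=pickle.load(open('d.pkl','rb'));t=D['top']; s=D['scene']
def n(u,v,z): return px(t,225+(u+.5)/6-.5,165+(v+.5)/6-.5,z)[:2].round(4)
def b(u,v,z): return px(t,125+(u+.5)/5-.5,170+(v+.5)/5-.5,z)[:2].round(4)
def sc(u,v,z): return px(s,170+(u+.5)/5-.5,170+(v+.5)/5-.5,z)[:2].round(4)
print('stop',[n(*p,.042) for p in((114,162),(310,130),(316,163),(120,196))])
print('rails L in',n(158,195,.02),n(200,472,.02),'R in',n(278,178,.02),n(320,455,.02))
print('rails L out',n(124,195,.02),n(168,475,.02),'R out',n(310,170,.02),n(352,448,.02))
print('plate bottom',n(172,538,.008),n(358,508,.008))
print('foot',n(186,280,.013),n(280,264,.013),n(210,460,.013),n(306,446,.013))
print('web',n(230,266,.048),n(256,452,.048))
print('box',[b(*p,.044) for p in((76,124),(352,126),(350,282),(70,280))])
print('btn',b(140,201,.060),b(275,202,.060),'key',b(210,202,.051))
print('btn scene',sc(184,368,.060),sc(274,296,.060))
print('nut',b(443,346,.013),'noz2',b(458,121,.058))
print('web scene',sc(482,134,.048),sc(628,152,.048),'stop scene',sc(415,100,.042),sc(362,156,.042),sc(437,102,.042),sc(384,160,.042))
# depth check
for u,v in((140,201),(275,202)):
  print(px(t,125+u/5,170+v/5).round(4))
E
```

```text
stop [array([ 0.5803, -0.0845]), array([ 0.595 , -0.1664]), array([ 0.5811, -0.169 ]), array([ 0.5661, -0.0872])]
rails L in [ 0.5685 -0.1034] [ 0.4512 -0.1226] R in [ 0.5765 -0.1546] [ 0.4589 -0.1734]
rails L out [ 0.5683 -0.0889] [ 0.4498 -0.1091] R out [ 0.5802 -0.1683] [ 0.462 -0.187]
plate bottom [ 0.4225 -0.1114] [ 0.4361 -0.191 ]
foot [ 0.5327 -0.1159] [ 0.5401 -0.1562] [ 0.456  -0.1271] [ 0.4625 -0.168 ]
web [ 0.5372 -0.1332] [ 0.4608 -0.1447]
box [array([0.5695, 0.1732]), array([0.5704, 0.0364]), array([0.4928, 0.0356]), array([0.4921, 0.1735])]
btn [0.5309 0.1365] [0.5313 0.0709] key [0.5313 0.1043]
btn scene [0.5252 0.1452] [0.5249 0.0808]
nut [ 0.4609 -0.0085] noz2 [ 0.5724 -0.0174]
web scene [ 0.5327 -0.1312] [ 0.4586 -0.1492] stop scene [ 0.5899 -0.1641] [ 0.5795 -0.0879] [ 0.5782 -0.1678] [ 0.5675 -0.0894]
[0.53   0.1354 0.0601]
[0.5303 0.0698 0.0605]
```

```bash
python3 - <<'E'
from h import *
import pickle
D=pickle.load(open('d.pkl','rb'));t=D['top']
for n,u,v in(('coil rim near',357,204),('coil rim far',357,138),('vise',460,470),('vise2',370,455),('clamp',285,458),('clampend',160,437),('lever',325,450),('bar',530,520),('bar2',575,420),('tape',175,408),('plates',690,300),('table',440,330)):
  print(n,px(t,u/1.5,v/1.5).round(3))
d=t['depth']; v,u=np.mgrid[0:384,0:512]
P=np.array([px(t,a,b,rad=0) if d[b,a]>0 else [0,0,0] for b in range(0,384,3) for a in range(0,512,3)])
m=(P[:,0]>.3)&(P[:,0]<.8)&(P[:,1]>-.3)&(P[:,1]<.25)&(P[:,2]>.07)
for p in P[m][::4]: print(p.round(3),end=' ')
E
```

```text
coil rim near [ 0.727 -0.068  0.021]
coil rim far [ 0.781 -0.07   0.194]
vise [ 0.29  -0.238  0.079]
vise2 [ 0.301 -0.096  0.018]
clamp [0.304 0.039 0.068]
clampend [0.332 0.244 0.049]
lever [ 0.314 -0.023  0.051]
bar [ 0.296 -0.271  0.351]
bar2 [ 0.408 -0.318  0.364]
tape [0.377 0.225 0.037]
plates [ 0.538 -0.424  0.408]
table [ 0.512 -0.215  0.001]
[ 0.791 -0.227  0.495] [ 0.784 -0.081  0.198] [ 0.777 -0.055  0.196] [ 0.78  -0.081  0.191] [ 0.771 -0.043  0.194] [ 0.78  -0.068  0.169] [ 0.774 -0.094  0.188] [ 0.767 -0.036  0.187] [ 0.778 -0.061  0.156] [ 0.778 -0.088  0.157] [ 0.765 -0.113  0.196] [ 0.77  -0.041  0.159] [ 0.78  -0.067  0.129] [ 0.775 -0.095  0.147] [ 0.751 -0.024  0.196] [ 0.773 -0.046  0.129] [ 0.778 -0.074  0.113] [ 0.771 -0.102  0.137] [ 0.744 -0.018  0.196] [ 0.766 -0.039  0.127] [ 0.78  -0.066  0.084] [ 0.774 -0.095  0.107] [ 0.747 -0.12   0.192] [ 0.759 -0.032  0.126] [ 0.775 -0.095  0.078] [ 0.744 -0.121  0.179] [ 0.75  -0.026  0.132] [ 0.756 -0.116  0.12 ] [ 0.734 -0.022  0.162] [ 0.755 -0.117  0.099] [ 0.729 -0.021  0.155] [ 0.72  -0.127  0.195] [ 0.735 -0.
[... 392 characters left out ...]
75  0.116] [ 0.397 -0.299  0.347] [ 0.387 -0.298  0.351] [ 0.377 -0.284  0.347] [ 0.32  -0.223  0.072] [ 0.322 -0.25   0.081] [ 0.372 -0.293  0.351] [ 0.314 -0.229  0.077] [ 0.315 -0.257  0.08 ] [ 0.37  -0.3    0.361] [ 0.307 -0.229  0.079] [ 0.308 -0.257  0.08 ] [ 0.365 -0.295  0.36 ] [ 0.3   -0.243  0.079] [ 0.36  -0.294  0.363] [ 0.354 -0.296  0.356] [ 0.349 -0.296  0.357] [ 0.344 -0.296  0.356] [ 0.34  -0.296  0.357] [ 0.335 -0.291  0.357] [ 0.33  -0.286  0.357] [ 0.323 -0.278  0.348] [ 0.326 -0.295  0.359] [ 0.32  -0.281  0.354] [ 0.321 -0.3    0.358] [ 0.316 -0.285  0.359] [ 0.308 -0.273  0.349] [ 0.312 -0.289  0.361] [ 0.305 -0.276  0.354] [ 0.306 -0.295  0.359] [ 0.302 -0.29   0.359]
```

Look-alikes (top picture, original pixels): T in the nest (266,225), small T loose on the table (312,192), and a flat weld plate (189,278). I choose the one in the nest channel. It is the larger T, and the crops show it lying between the rails.

First I raise the tool to clear the bar.

carry_out(
  plan=[0, 0, -50, 0, 0, 0, -50, 0, 0, 0, -50, 0, 0, 0, -50, 0, 0, 0, -45, 0],
  jaw=0,
)

```text
time: 0.6
eef_pos: [0.1678, -0.6232, 0.4467]
orientation: [-0.012, 0.991, 0.131, -0.002]
force: [0.1, -0.8, -0.5]
finger_gap: 0.607
```

carry_out(
  plan=[34, -35, 0, 0, 34, -35, 0, 0, 34, -35, 0, 0, 34, -35, 0, 0, 34, -35, 0, 0, 34, -35, 0, 0, 34, -35, 0, 0, 34, -35, 0, 0, 34, -35, 0, 0, 34, -35, 0, 0],
)

```text
time: 1.6
eef_pos: [0.4086, -0.1966, 0.4547]
orientation: [-0.003, 0.992, 0.124, -0.002]
force: [0.3, -0.5, -0.6]
finger_gap: 0.01
```

carry_out(
  plan=[37, -37, 0, 0, 0, 0, 0, 5, 0, 0, 0, 0, 0, 0, 50, 0, 0, 0, 50, 0, 0, 0, 50, 0, 0, 0, 50, 0, 0, 0, 50, 0, 0, 0, 0, 0],
)

```text
time: 2.5
eef_pos: [0.4356, -0.1482, 0.2021]
orientation: [-0.002, 0.996, 0.089, 0.001]
force: [-0.5, -0.1, 0.6]
finger_gap: 0.004
```

```bash
python3 - <<'E'
from h import *
s=readout.sense(); print(s['eef_pos'],s['orientation'],s['force'])
Rm=rot(s['orientation']); print(Rm.round(3))
w=get_image('wrist'); save('w1.png',w,s=1.5); t=get_image('top'); save('t1.png',t,(205,145,345,265),5)
print(w['mount'],w['camera_matrix'])
d=np.array([.435,-.1513,0.011])-s['eef_pos']; print((Rm.T@d*1000).round(1))
E
```

```text
[ 0.43564724 -0.14819415  0.20206314] [-2.24931572e-03  9.96018730e-01  8.91129439e-02  7.16474913e-04] [-0.46096365 -0.14896205  0.56269353]
[[ 0.984  0.178  0.001]
 [ 0.178 -0.984  0.005]
 [ 0.002 -0.004 -1.   ]]
[[-8.54252391e-04 -9.73792928e-01 -2.27434834e-01  6.58872098e-02]
 [ 9.99999116e-01 -6.00020495e-04 -1.18695943e-03 -7.85225240e-04]
 [ 1.01938714e-03 -2.27435647e-01  9.73792579e-01 -1.78600248e-01]
 [ 0.00000000e+00  0.00000000e+00  0.00000000e+00  1.00000000e+00]] [[297.31863964   0.         262.87558765]
 [  0.         297.31863964 192.03430209]
 [  0.           0.           1.        ]]
[ -1.5   3.8 191. ]
```

View pics/w1.png

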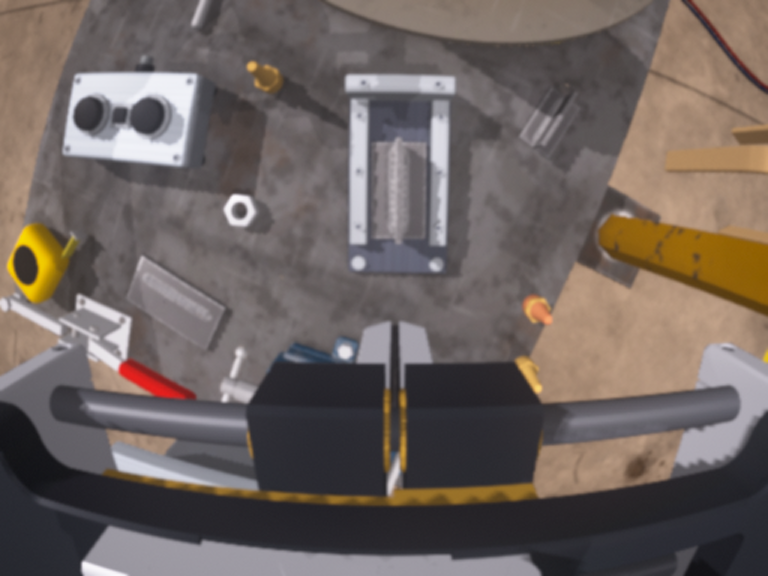

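View pics/t1.png

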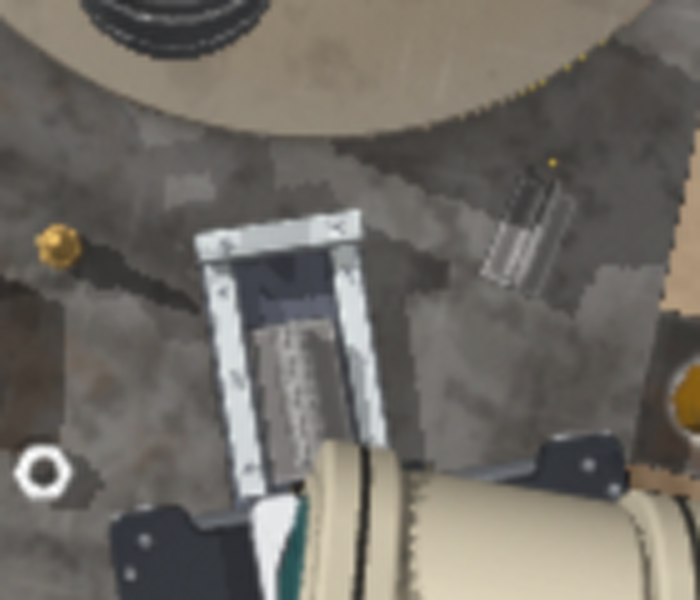

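The wrist view shows the shut fingers at about (395,325), in line with the channel axis (nest middle about (398,190)). I descend behind the sample.

carry_out(
  plan=[-2, 4, 50, 1, 0, 0, 50, 0, 0, 0, 40, 0, 0, 0, 20, 0, 0, 0, 0, 0],
)

```text
time: 3.1
eef_pos: [0.4609, -0.1621, 0.0576]
orientation: [0.008, 0.997, 0.079, 0.023]
force: [-1.2, 0.2, 1.0]
finger_gap: 0.005
```

```bash
python3 - <<'E'
from h import *
s=readout.sense(); print(s['eef_pos'],s['orientation'],s['force'])
Rm=rot(s['orientation']); print(Rm.round(3))
w=get_image('wrist'); save('w2.png',w,s=1.5); t=get_image('scene'); save('s2.png',t,(200,150,340,250),5)
d=np.array([.435,-.1513,0.011])-s['eef_pos']; print((Rm.T@d*1000).round(1))
E
```

```text
[ 0.46090133 -0.16213554  0.05756685] [0.00769441 0.99658866 0.07894953 0.0227774 ] [-1.16107784  0.2407076   0.96776165]
[[ 0.986  0.157  0.047]
 [ 0.158 -0.987 -0.012]
 [ 0.044  0.019 -0.999]]
[-25.9 -15.6  45.2]
```

View pics/w2.png

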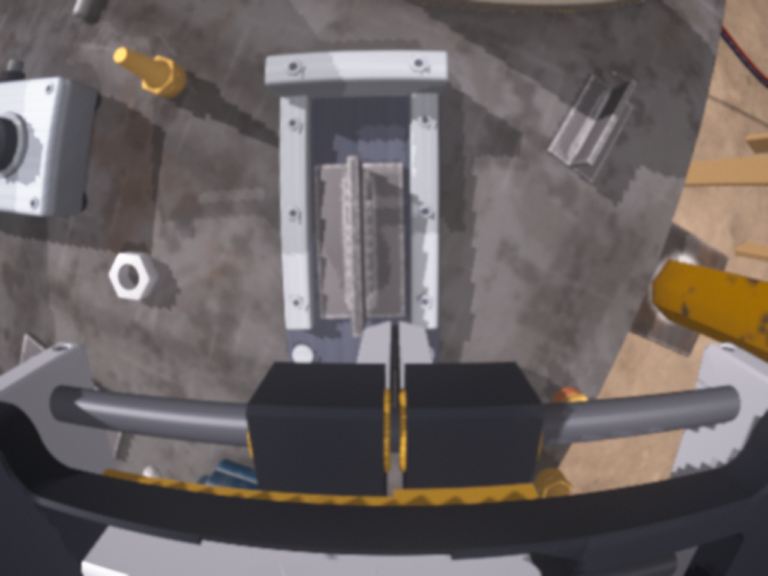

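View pics/s2.png

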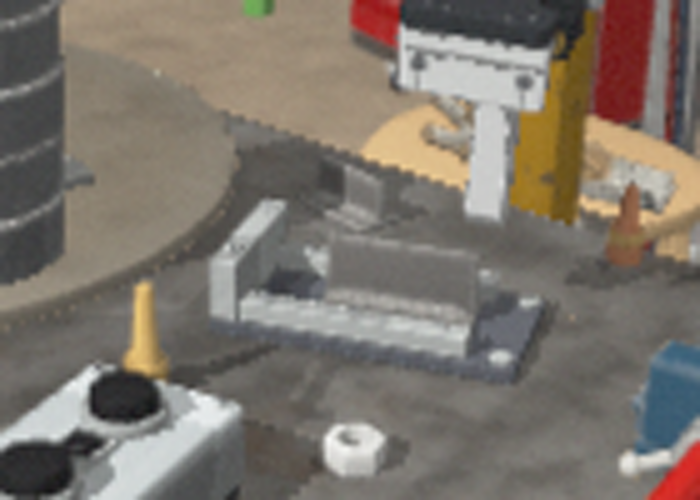

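```bash
python3 - <<'E'
from h import *
s=readout.sense(); print(s['joint_positions'].round(3), s['qd'].round(3),s['eef_pos'],s['orientation'],s['time'])
E
```

```text
[ 0.366  0.627 -0.122  2.133  0.212  0.341 -1.342] [ 0.004 -0.018 -0.005  0.01   0.002 -0.005 -0.003] [ 0.46200372 -0.16232283  0.05942384] [0.00820437 0.9965566  0.07879997 0.02445785] 3.2
```

carry_out(
  plan=[-9, -5, 0, 0, -9, -5, 0, 0, -9, -5, 0, 0, 0, 0, 0, 0],
)

```text
time: 3.6
eef_pos: [0.4341, -0.1525, 0.0637]
orientation: [0.01, 0.996, 0.078, 0.029]
force: [0.0, 0.7, 0.6]
finger_gap: 0.007
```

```bash
cat > st.py <<'E'
from h import *
import sys
s=readout.sense(); Rm=rot(s['orientation']); print('q',s['joint_positions'].round(3),'t',s['time']); print('p',s['eef_pos'].round(4),'F',s['force'].round(2),'gap',s['finger_gap'])
print('tz',Rm[:,2].round(3),'tx',Rm[:,0].round(3),'ty',Rm[:,1].round(3),'yaw',np.degrees(np.arctan2(Rm[1,0],Rm[0,0])).round(2))
if len(sys.argv)>3:
    d=np.array([float(a) for a in sys.argv[1:4]])-s['eef_pos']; print('move mm',(Rm.T@d*1000).round(1))
E
python3 st.py .435 -.1513 .011
```

```text
q [ 0.355  0.593 -0.11   2.217  0.224  0.279 -1.362] t 3.6
p [ 0.4341 -0.1525  0.0637] F [0.03 0.74 0.59] gap 0.007319442575211138
tz [ 0.06  -0.016 -0.998] tx [0.986 0.157 0.057] ty [ 0.156 -0.987  0.025] yaw 9.05
move mm [-2.  -2.4 52.6]
```

carry_out(
  plan=[-2, -2, 8, 0, 0, 0, 8, 0, 0, 0, 0, 0],
)

```text
time: 3.9
eef_pos: [0.4326, -0.151, 0.0475]
orientation: [0.011, 0.996, 0.079, 0.03]
force: [0.4, 0.1, 0.1]
finger_gap: 0.007
```

```bash
python3 st.py .435 -.1513 .011
```

```text
q [ 0.351  0.626 -0.11   2.232  0.285  0.232 -1.425] t 3.9
p [ 0.4326 -0.151   0.0475] F [0.43 0.07 0.07] gap 0.006837236632037275
tz [ 0.061 -0.017 -0.998] tx [0.986 0.157 0.057] ty [ 0.156 -0.987  0.026] yaw 9.06
move mm [ 0.3 -0.2 36.5]
```

carry_out(
  plan=[0, 0, 8, 0, 0, 0, 0, 0],
)

```text
time: 4.1
eef_pos: [0.433, -0.1506, 0.0402]
orientation: [0.01, 0.996, 0.079, 0.029]
force: [-0.2, -0.8, 0.1]
finger_gap: 0.004
```

```bash
python3 st.py .435 -.1513 .011
```

```text
q [ 0.408  0.646 -0.194  2.233  0.512  0.239 -1.652] t 4.1
p [ 0.433  -0.1506  0.0402] F [-0.19 -0.81  0.07] gap 0.004002791162050985
tz [ 0.06  -0.016 -0.998] tx [0.986 0.158 0.057] ty [ 0.157 -0.987  0.025] yaw 9.11
move mm [ 0.2  0.3 29.3]
```

carry_out(
  plan=[0, 0, 5, 0, 0, 0, 5, 0, 0, 0, 5, 0, 0, 0, 0, 0],
)

```text
time: 4.5
eef_pos: [0.4347, -0.1501, 0.0251]
orientation: [0.009, 0.996, 0.079, 0.03]
force: [0.5, 0.4, -0.0]
finger_gap: 0.003
```

```bash
python3 st.py .435 -.1513 .011
```

```text
q [ 0.453  0.685 -0.259  2.234  0.748  0.236 -1.885] t 4.5
p [ 0.4347 -0.1501  0.0251] F [ 0.49  0.42 -0.01] gap 0.00322466910997693
tz [ 0.061 -0.013 -0.998] tx [0.986 0.158 0.058] ty [ 0.157 -0.987  0.023] yaw 9.13
move mm [-0.8  0.9 14.1]
```

carry_out(
  plan=[-1, 1, 4, 0, 0, 0, 4, 0, 0, 0, 4, 0, 0, 0, 0, 0],
)

```text
time: 4.9
eef_pos: [0.4351, -0.1513, 0.0137]
orientation: [0.009, 0.996, 0.08, 0.03]
force: [-0.2, 0.7, -0.2]
finger_gap: 0.005
```

```bash
python3 st.py .435 -.1513 .011;python3 - <<'E'
from h import *
save('w3.png',get_image('wrist'),(150,60,400,260),3); save('s3.png',get_image('scene'),(200,150,340,250),5)
E
```

```text
q [ 0.478  0.714 -0.292  2.236  0.905  0.237 -2.036] t 4.9
p [ 0.4351 -0.1513  0.0137] F [-0.2   0.67 -0.23] gap 0.004771303119393191
tz [ 0.062 -0.013 -0.998] tx [0.986 0.159 0.059] ty [ 0.158 -0.987  0.022] yaw 9.17
move mm [-0.3 -0.   2.7]
```

View pics/w3.png

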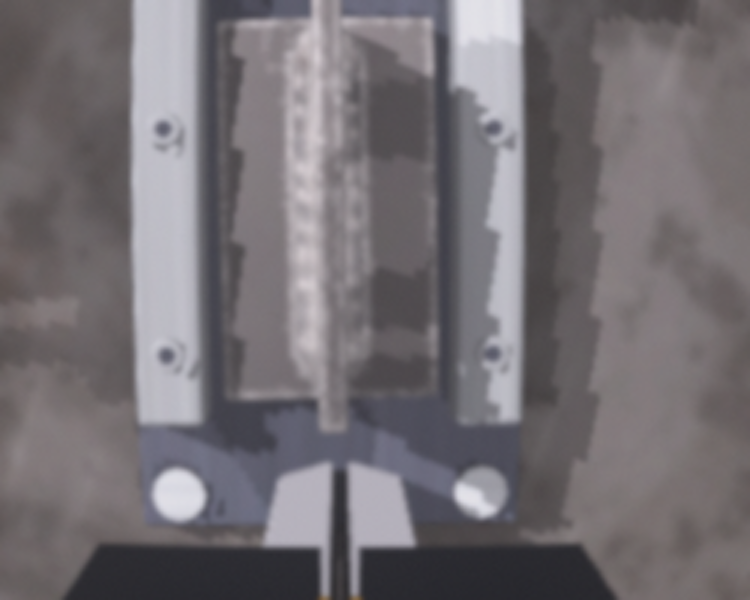

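View pics/s3.png

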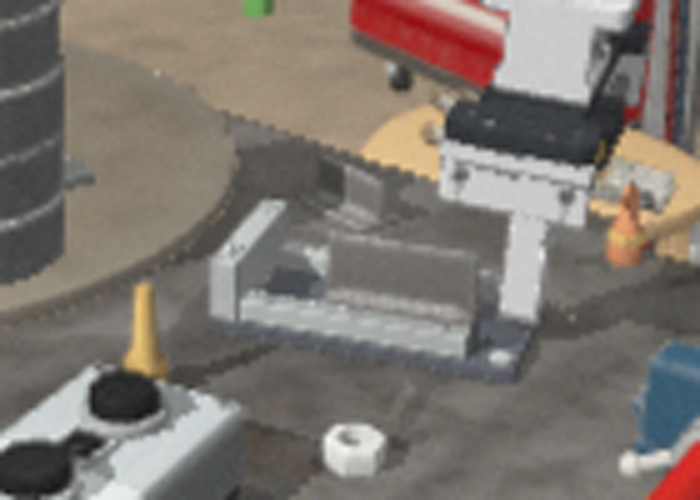

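carry_out(
  plan=[4, 0, 0.2, 0, 4, 0, 0.2, 0, 4, 0, 0.3, 0, 4, 0, 0.2, 0, 4, 0, 0.3, 0, 4, 0, 0.2, 0, 4, 0, 0.2, 0, 4, 0, 0.3, 0],
)

```text
time: 5.8
eef_pos: [0.4661, -0.1468, 0.0144]
orientation: [0.01, 0.996, 0.079, 0.028]
force: [-3.3, -0.1, 1.9]
finger_gap: 0.005
```

```bash
python3 st.py .4863 -.143 .013
```

```text
q [ 0.495  0.738 -0.366  2.157  0.853  0.328 -2.005] t 5.8
p [ 0.4661 -0.1468  0.0144] F [-3.31 -0.12  1.94] gap 0.004594204712164717
tz [ 0.057 -0.015 -0.998] tx [0.986 0.158 0.053] ty [ 0.157 -0.987  0.024] yaw 9.1
move mm [20.4 -0.6  2.5]
```

carry_out(
  plan=[4, 0, 0.5, 0, 4, 0, 0.5, 0, 4, 0, 0.4, 0, 3, 0, 0.4, 0],
)

```text
time: 6.2
eef_pos: [0.4821, -0.1444, 0.0133]
orientation: [0.01, 0.996, 0.079, 0.027]
force: [-2.3, 0.3, 2.9]
finger_gap: 0.005
```

```bash
python3 st.py .4863 -.143 .013;python3 - <<'E'
from h import *
save('w4.png',get_image('wrist'),(150,60,400,260),3); save('s4.png',get_image('scene'),(200,150,340,250),5)
E
```

```text
q [ 0.494  0.753 -0.388  2.118  0.833  0.362 -1.992] t 6.2
p [ 0.4821 -0.1444  0.0133] F [-2.29  0.32  2.93] gap 0.004662697578392777
tz [ 0.056 -0.015 -0.998] tx [0.986 0.158 0.053] ty [ 0.157 -0.987  0.024] yaw 9.08
move mm [ 4.3 -0.7  0.5]
```

View pics/w4.png

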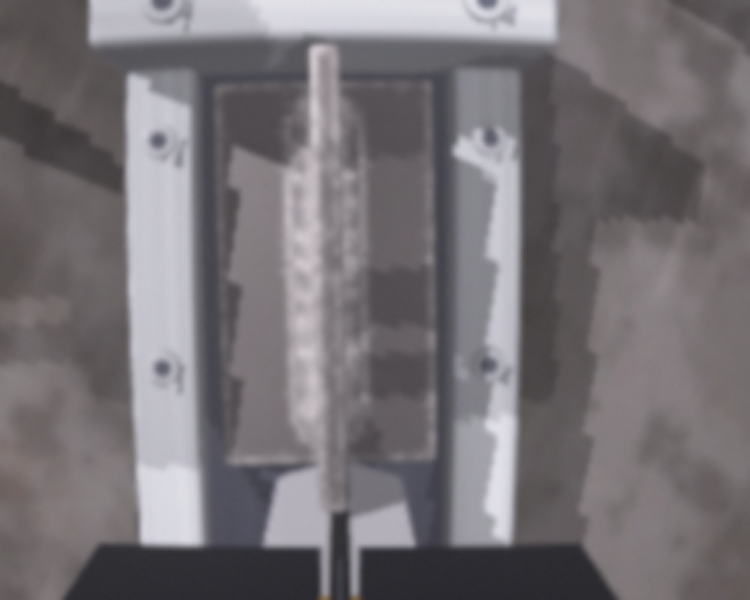

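View pics/s4.png

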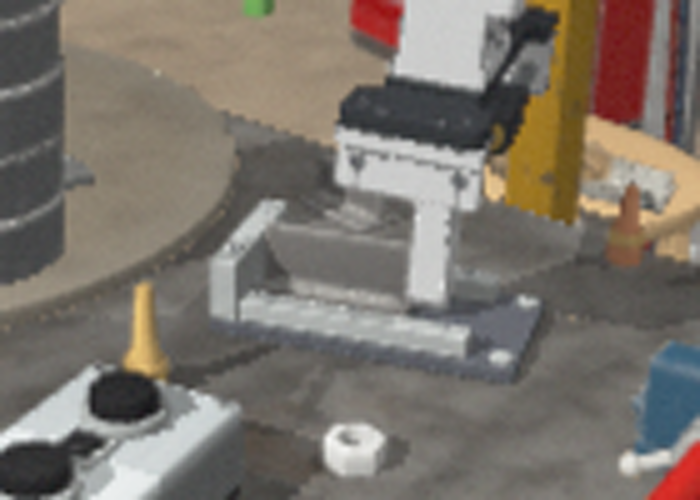

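Both views show the sample nearly home, with a gap of a few mm between the web's front end (325,45) and the stop in the wrist crop. I continue with small steps until the force rises.

carry_out(
  plan=[2, 0, 0.2, 0, 2, 0, 0.1, 0, 2, 0, 0.1, 0],
)

```text
time: 6.6
eef_pos: [0.4839, -0.1443, 0.0125]
orientation: [0.011, 0.997, 0.078, 0.023]
force: [-5.4, -0.6, 3.6]
finger_gap: 0.001
```

```bash
python3 st.py .4863 -.143 .013
```

```text
q [ 0.495  0.758 -0.395  2.107  0.824  0.379 -1.987] t 6.6
p [ 0.4839 -0.1443  0.0125] F [-5.38 -0.62  3.57] gap 0.0009699535466213008
tz [ 0.048 -0.018 -0.999] tx [0.987 0.157 0.045] ty [ 0.156 -0.987  0.025] yaw 9.03
move mm [ 2.6 -0.9 -0.4]
```

carry_out(
  plan=[3, 0, -0.3, 0, 4, 0, -0.3, 0, 5, 0, 0, 0],
)

```text
time: 6.9
eef_pos: [0.484, -0.1445, 0.0121]
orientation: [0.012, 0.997, 0.077, 0.012]
force: [-10.0, -0.4, 6.6]
finger_gap: 0.006
```

```bash
python3 st.py .4863 -.143 .013; python3 - <<'E'
from h import *
save('w5.png',get_image('wrist'),(150,60,400,260),3); save('t5.png',get_image('top'),(225,165,345,265),6)
E
```

```text
q [ 0.497  0.766 -0.411  2.087  0.804  0.42  -1.974] t 6.9
p [ 0.484  -0.1445  0.0121] F [-9.97 -0.42  6.64] gap 0.006058142935533421
tz [ 0.027 -0.023 -0.999] tx [0.988 0.154 0.023] ty [ 0.154 -0.988  0.027] yaw 8.88
move mm [ 2.6 -1.1 -0.9]
```

View pics/w5.png

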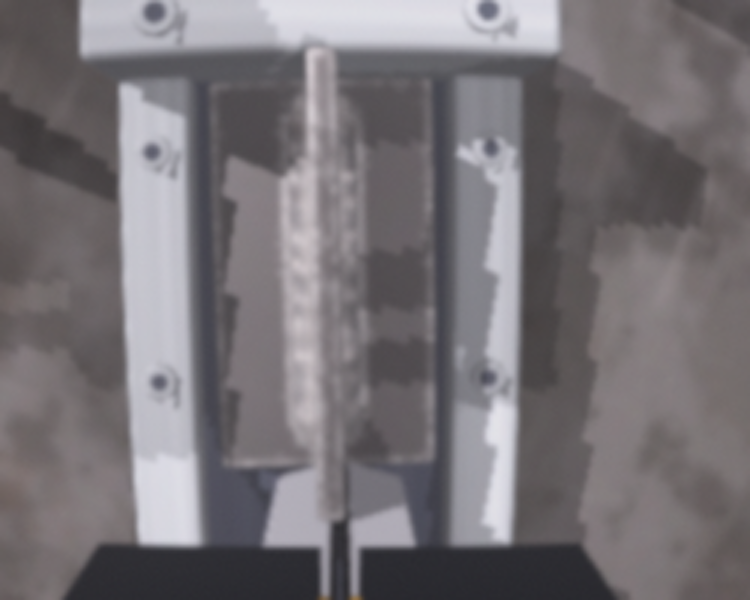

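carry_out(
  plan=[-5, 0, 0, 0, -8, 0, 0, 0, -8, 0, 0, 0, 0, 0, 0, 0],
)

```text
time: 7.4
eef_pos: [0.4643, -0.1471, 0.0118]
orientation: [0.012, 0.997, 0.078, 0.015]
force: [-0.1, 0.2, 0.2]
finger_gap: 0.004
```

```bash
python3 st.py .4863 -.143 .013; python3 - <<'E'
from h import *
save('w6.png',get_image('wrist'),(200,70,350,170),5); save('t6.png',get_image('top'),(235,170,315,240),8);save('s6.png',get_image('scene'),(230,170,320,230),8)
E
```

```text
q [ 0.496  0.749 -0.381  2.14   0.835  0.367 -1.995] t 7.4
p [ 0.4643 -0.1471  0.0118] F [-0.08  0.21  0.24] gap 0.0035671923699572006
tz [ 0.032 -0.021 -0.999] tx [0.988 0.155 0.028] ty [ 0.154 -0.988  0.026] yaw 8.92
move mm [22.4 -0.6 -0.6]
```

View pics/w6.png

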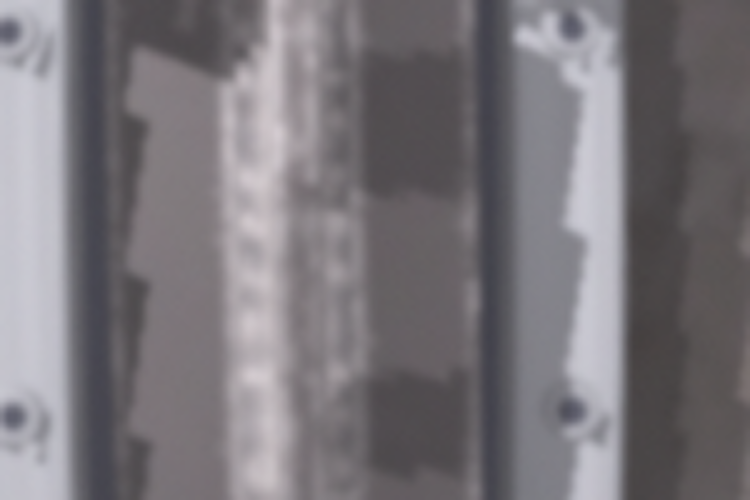

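View pics/t6.png

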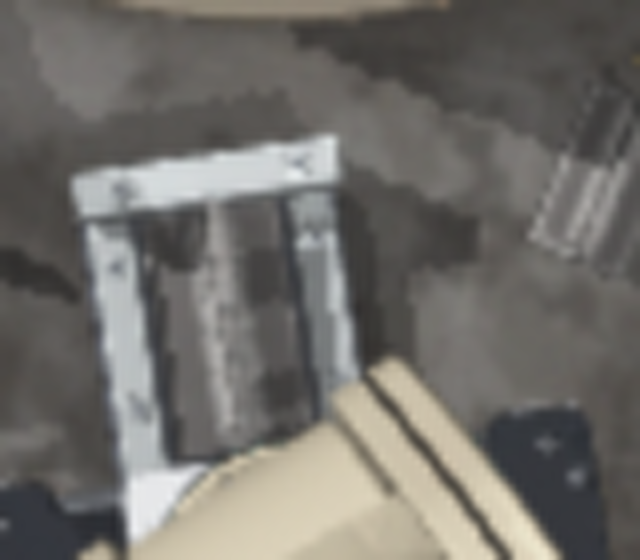

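View pics/s6.png

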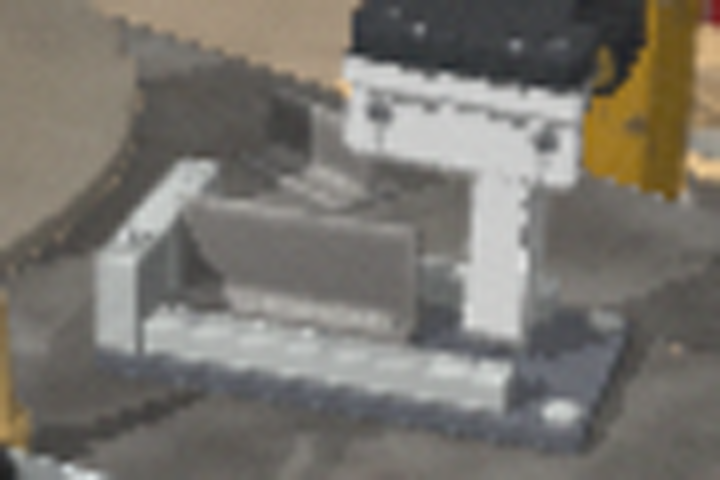

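Home: the web meets the stop in the top and scene crops, and the push stalled at 10 N with no further travel. Next I lift and go to the control box with the jaws at the button spacing.

carry_out(
  plan=[-5, 0, -20, 0, 0, 0, -40, 0, 0, 0, -40, 0, 0, 0, -40, 0, 20, -30, 0, 0, 20, -40, 0, 0, 20, -40, 0, 0, 20, -40, 0, 0, 0, 0, 0, 0],
)

```text
time: 8.45
eef_pos: [0.5201, 0.0191, 0.1579]
orientation: [0.01, 0.997, 0.072, 0.021]
force: [0.2, 0.6, 0.9]
finger_gap: 0.005
```

```bash
python3 st.py .531 .104 .15
```

```text
q [ 0.342  0.562 -0.66   1.957  0.536  0.757 -2.06 ] t 8.45
p [0.5201 0.0191 0.1579] F [0.17 0.58 0.92] gap 0.005218555470412308
tz [ 0.043 -0.016 -0.999] tx [0.989 0.144 0.04 ] ty [ 0.144 -0.989  0.022] yaw 8.31
move mm [ 22.7 -82.6   6.9]
```

carry_out(
  plan=[8, -28, 0, 0, 8, -28, 0, 0, 7, -27, 0, 0, 0, 0, 0, 4, 0, 0, 0, 4, 0, 0, 0, 0],
  jaw=0.57,
)

```text
time: 9.05
eef_pos: [0.5326, 0.109, 0.1567]
orientation: [0.007, 1.0, 0.002, 0.022]
force: [-0.1, 0.1, -0.7]
finger_gap: 0.48
```

```bash
python3 st.py .531 .104 .10
```

```text
q [ 0.132  0.583 -0.607  1.897  0.51   0.778 -2.328] t 9.05
p [0.5326 0.109  0.1567] F [-0.09  0.14 -0.73] gap 0.47958070068561265
tz [ 0.044 -0.015 -0.999] tx [0.999 0.004 0.044] ty [ 0.003 -1.     0.015] yaw 0.21
move mm [-4.2  4.1 56.6]
```

carry_out(
  plan=[-4, 4, 15, 0, 0, 0, 20, 0, 0, 0, 0, 0],
)

```text
time: 9.35
eef_pos: [0.5312, 0.1028, 0.1214]
orientation: [0.008, 1.0, 0.003, 0.023]
force: [-0.2, -0.1, -0.8]
finger_gap: 0.569
```

```bash
python3 st.py .531 .104 .07; python3 - <<'E'
from h import *
save('w7.png',get_image('wrist'),s=1.5); save('t7.png',get_image('top'),(125,150,245,260),6);save('s7.png',get_image('scene'),(160,180,260,290),6)
E
```

```text
q [ 0.113  0.626 -0.566  1.939  0.565  0.696 -2.366] t 9.35
p [0.5312 0.1028 0.1214] F [-0.18 -0.1  -0.76] gap 0.5687254074151213
tz [ 0.047 -0.015 -0.999] tx [0.999 0.007 0.046] ty [ 0.006 -1.     0.016] yaw 0.41
move mm [-2.6 -2.  51.3]
```

View pics/w7.png

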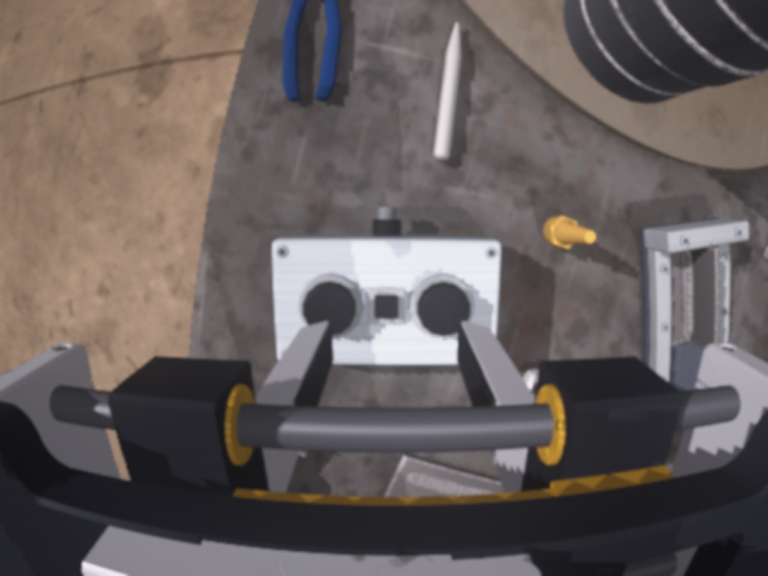

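View pics/s7.png

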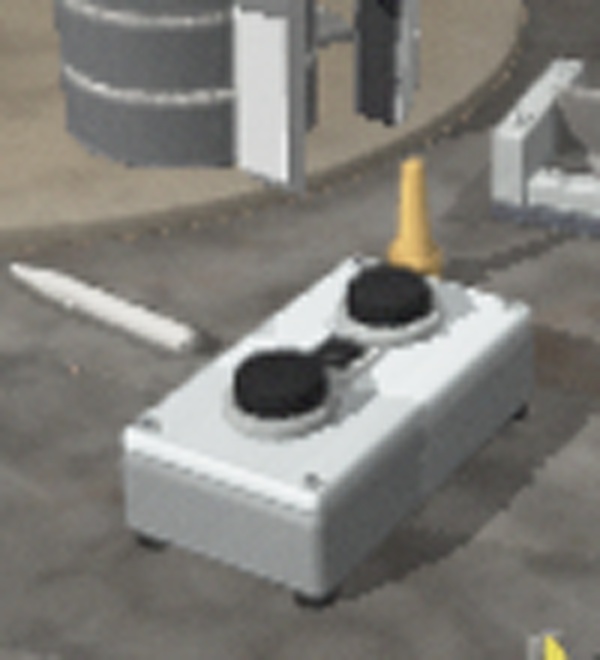

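```bash
python3 - <<'E'
from h import *
s=readout.sense(); w=get_image('wrist'); save('w8.png',w,(170,140,350,260),4)
Rm=rot(s['orientation']);p=s['eef_pos'];M=w['mount'];K=w['camera_matrix']
def wp(u,v,z):
    a=np.array([u-K[0,2],v-K[1,2]])/K[0,0]; r=np.hypot(*a); c=np.array([a[0]/r*np.sin(r),a[1]/r*np.sin(r),np.cos(r)])
    d=Rm@M[:3,:3]@c; e=p+Rm@M[:3,3]; return (e+d*(z-e[2])/d[2]).round(4)
for u,v,z in((330,308,.06),(443,308,.06),(386,306,.051)): print(wp(u/1.5,v/1.5,z))
E
```

```text
[0.5335 0.1408 0.06  ]
[0.5336 0.0767 0.06  ]
[0.5328 0.109  0.051 ]
```

View pics/w8.png

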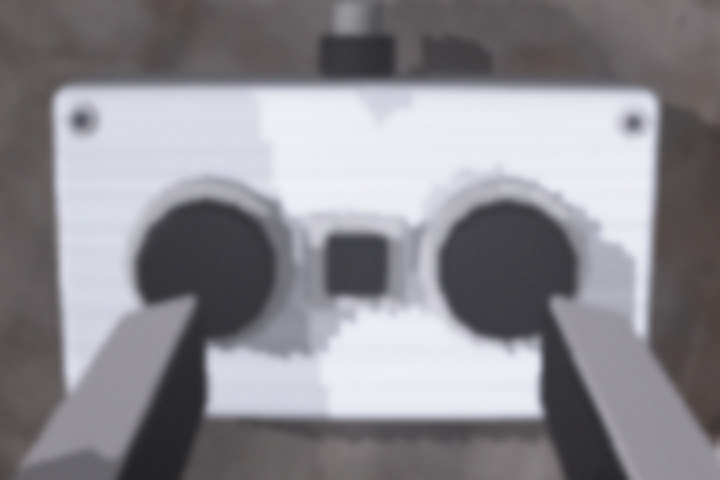

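```bash
python3 st.py .533 .107 .072
```

```text
q [ 0.114  0.622 -0.569  1.936  0.564  0.697 -2.366] t 9.55
p [0.5331 0.1042 0.1239] F [-0.25 -0.66 -0.75] gap 0.5646448934872674
tz [ 0.051 -0.014 -0.999] tx [0.999 0.006 0.051] ty [ 0.006 -1.     0.014] yaw 0.36
move mm [-2.7 -3.5 51.8]
```

carry_out(
  plan=[-2, -3, 20, 0, 0, 0, 20, 0, 0, 0, 8, 0, 0, 0, 0, 0],
)

```text
time: 9.95
eef_pos: [0.5371, 0.1074, 0.0786]
orientation: [0.006, 1.0, 0.003, 0.03]
force: [-0.4, 0.6, 0.6]
finger_gap: 0.566
```

```bash
python3 st.py .533 .107 .072; python3 - <<'E'
from h import *
s=readout.sense(); w=get_image('wrist'); save('w9.png',w,(170,140,350,260),4);save('s9.png',get_image('scene'),(160,180,260,290),6);save('t9.png',get_image('top'),(125,150,245,260),6)
E
```

```text
q [ 0.063  0.687 -0.502  1.965  0.639  0.595 -2.437] t 9.95
p [0.5371 0.1074 0.0786] F [-0.41  0.56  0.64] gap 0.5660920040191163
tz [ 0.059 -0.012 -0.998] tx [0.998 0.006 0.059] ty [ 0.006 -1.     0.012] yaw 0.37
move mm [-4.5  0.3  6.3]
```

View pics/w9.png

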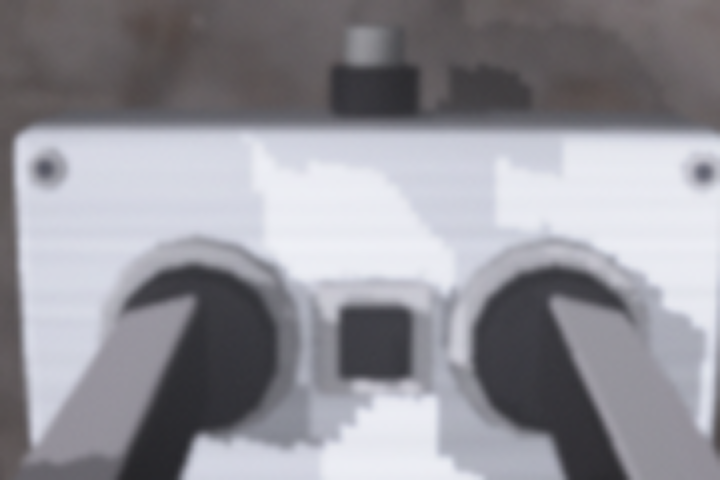

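View pics/s9.png

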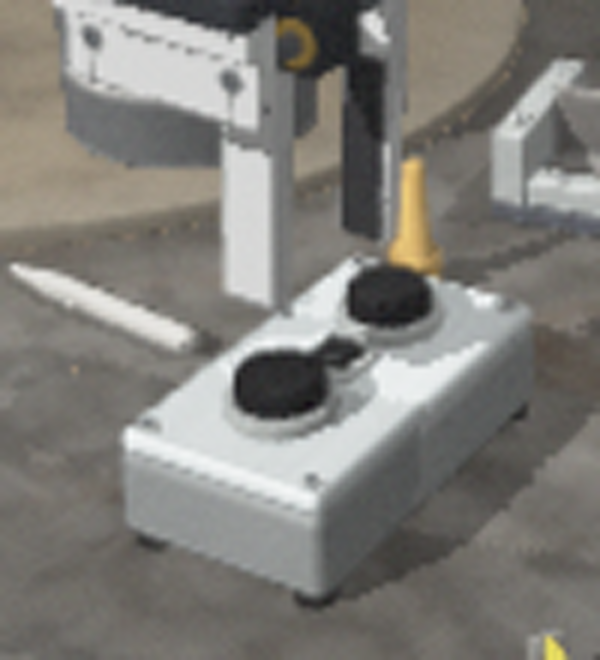

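View pics/t9.png

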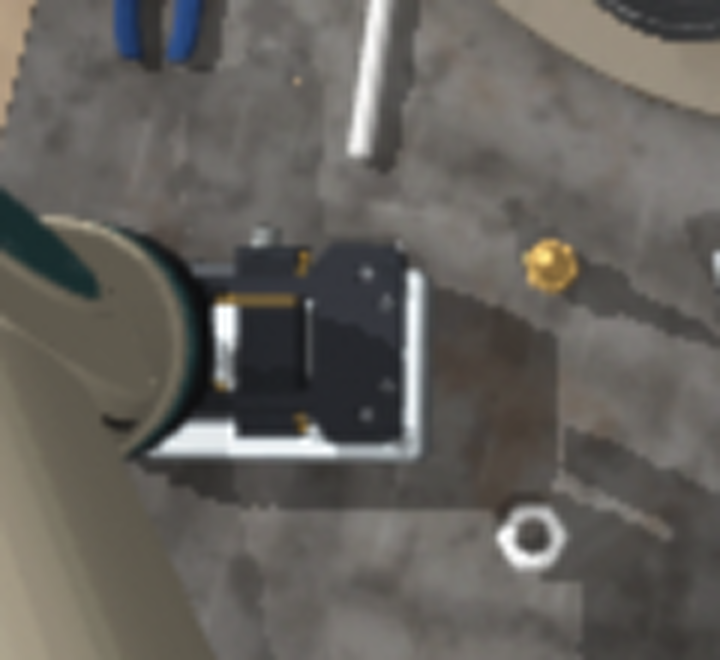

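```bash
python3 - <<'E'
from h import *
S=get_image('scene'); w=get_image('wrist'); s=readout.sense(); print(s['eef_pos'])
sc=lambda u,v,z: px(S,160+(u+.5)/6-.5,180+(v+.5)/6-.5,z)[:2].round(4)
print('tipL corners',sc(225,293,.0786),sc(272,307,.0786),sc(290,297,.0786)); print('tipR',sc(344,232,.0786),sc(383,240,.0786),sc(396,232,.0786))
print('btn',sc(281,370,.06),sc(390,293,.06))
Rm=rot(s['orientation']);p=s['eef_pos'];M=w['mount'];K=w['camera_matrix']
def wp(u,v,z):
    a=np.array([u-K[0,2],v-K[1,2]])/K[0,0]; r=np.hypot(*a); c=np.array([a[0]/r*np.sin(r),a[1]/r*np.sin(r),np.cos(r)])
    d=Rm@M[:3,:3]@c; e=p+Rm@M[:3,3]; return (e+d*(z-e[2])/d[2]).round(4)
q=lambda u,v,z: wp(170+u/4,140+v/4,z)
print('key',q(376,341,.051),'btnL top/right',q(195,266,.06),q(277,350,.06),'R top,left',q(550,266,.06),q(472,352,.06),'tips inner',q(195,297,p[2]),q(552,297,p[2]),'outer',q(122,318,p[2]),q(625,318,p[2]))
E
```

```text
[0.53779656 0.1076425  0.07959878]
tipL corners [0.555  0.1333] [0.5363 0.1331] [0.5349 0.1249]
tipR [0.5445 0.0784] [0.5296 0.0765] [0.5288 0.0694]
btn [0.5293 0.1393] [0.5254 0.0792]
key [0.5318 0.1076 0.051 ] btnL top/right [0.5478 0.1394 0.06  ] [0.5326 0.1252 0.06  ] R top,left [0.5479 0.0772 0.06  ] [0.5323 0.0907 0.06  ] tips inner [0.5471 0.1368 0.0796] [0.5472 0.08   0.0796] outer [0.5435 0.1488 0.0796] [0.5436 0.0679 0.0796]
```

carry_out(
  plan=[-6, 0, 8, 0, 0, 0, 6, 0, 0, 0, 0, 0],
  jaw=0.56,
)

```text
time: 10.5
eef_pos: [0.5327, 0.1073, 0.0652]
orientation: [0.005, 0.999, 0.003, 0.031]
force: [0.0, -0.5, -0.2]
finger_gap: 0.559
```

```bash
python3 st.py .533 .107 .052; python3 - <<'E'
from h import *
save('w10.png',get_image('wrist'),(170,140,350,260),4);save('s10.png',get_image('scene'),(160,180,260,290),6)
E
```

```text
q [ 0.044  0.7   -0.475  1.989  0.666  0.551 -2.468] t 10.5
p [0.5327 0.1073 0.0652] F [ 0.04 -0.54 -0.23] gap 0.5591618218029855
tz [ 0.063 -0.011 -0.998] tx [0.998 0.006 0.063] ty [ 0.005 -1.     0.011] yaw 0.32
move mm [-0.6  0.2 13.2]
```

View pics/w10.png

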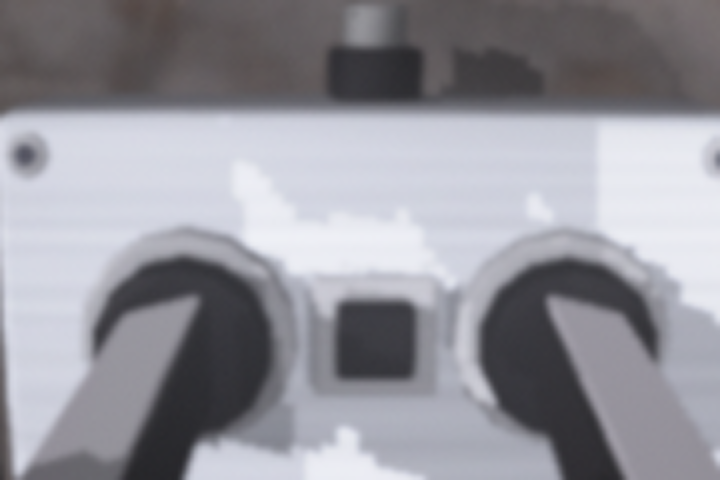

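View pics/s10.png

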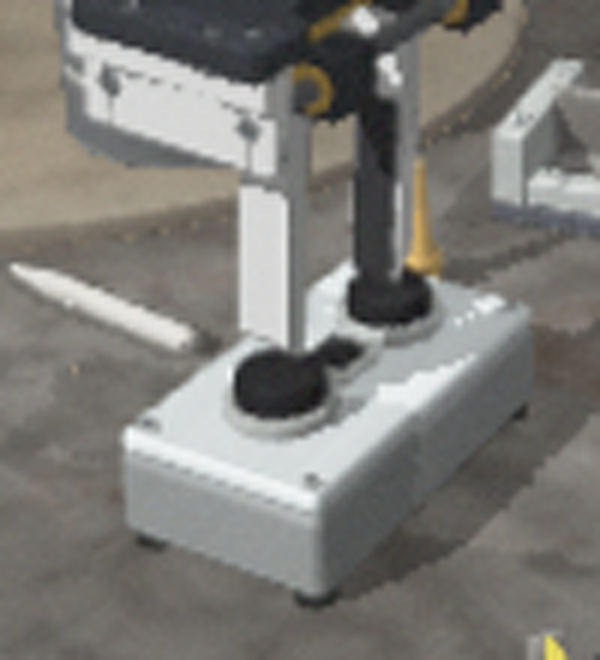

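carry_out(
  plan=[0, 0, 3, 0, 0, 0, 3, 0, 0, 0, 3, 0],
)

```text
time: 10.9
eef_pos: [0.5338, 0.1077, 0.0567]
orientation: [0.005, 0.999, 0.003, 0.032]
force: [-1.7, -0.8, 4.5]
finger_gap: 0.557
```

```bash
python3 st.py .533 .107 .052;python3 - <<'E'
from h import *
print(readout.sense()['ft_torque'])
save('w11.png',get_image('wrist'),(170,140,350,260),4);save('s11.png',get_image('scene'),(160,180,260,290),6)
E
```

```text
q [ 0.034  0.714 -0.461  1.992  0.68   0.533 -2.481] t 10.9
p [0.5338 0.1077 0.0567] F [-1.73 -0.75  4.52] gap 0.5566425605456294
tz [ 0.064 -0.01  -0.998] tx [0.998 0.006 0.064] ty [ 0.005 -1.     0.011] yaw 0.33
move mm [-1.1  0.6  4.7]
[-0.00267854  0.51324078  0.01215941]
```

View pics/s11.png

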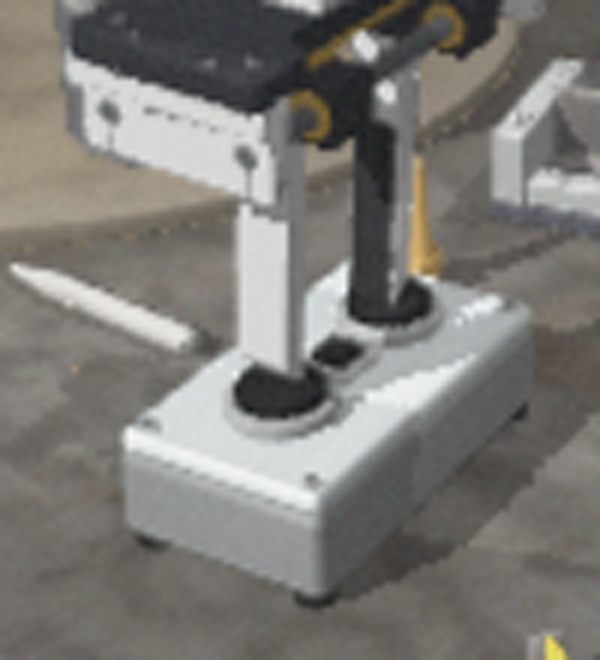

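View pics/w11.png

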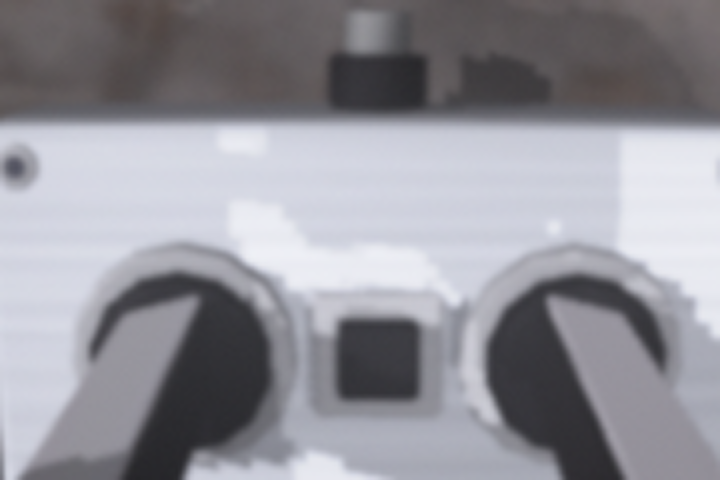

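carry_out(
  plan=[-1, 0, 3, 0, 0, 0, 2, 0, 0, 0, 2, 0],
)

```text
time: 11.3
eef_pos: [0.5339, 0.1077, 0.052]
orientation: [0.006, 0.999, 0.003, 0.033]
force: [-8.2, -2.3, 32.4]
finger_gap: 0.559
```

```bash
python3 st.py .533 .107 .052;python3 - <<'E'
from h import *
print(readout.sense()['ft_torque'])
E
```

```text
q [ 0.025  0.72  -0.45   1.996  0.691  0.52  -2.492] t 11.3
p [0.5339 0.1077 0.052 ] F [-8.16 -2.31 32.36] gap 0.5593868481524022
tz [ 0.066 -0.012 -0.998] tx [0.998 0.006 0.066] ty [ 0.005 -1.     0.012] yaw 0.33
move mm [-0.9  0.7 -0. ]
[-0.20479042  1.87331161  0.02839189]
```

carry_out(
  plan=[0, 0, 0, 0, 0, 0, 0.3, 0, 0, 0, 0.3, 0],
)

```text
time: 11.6
eef_pos: [0.5338, 0.1077, 0.054]
orientation: [0.007, 0.999, 0.003, 0.034]
force: [-1.9, -0.1, 6.1]
finger_gap: 0.559
```

```bash
python3 st.py .533 .107 .052;python3 - <<'E'
from h import *
print(readout.sense()['ft_torque'])
save('w12.png',get_image('wrist'),(170,140,350,260),4);save('s12.png',get_image('scene'),(160,180,260,290),6)
E
```

```text
q [ 0.024  0.716 -0.45   1.997  0.691  0.522 -2.493] t 11.6
p [0.5338 0.1077 0.054 ] F [-1.86 -0.1   6.15] gap 0.558790611774514
tz [ 0.068 -0.013 -0.998] tx [0.998 0.006 0.068] ty [ 0.005 -1.     0.014] yaw 0.37
move mm [-0.9  0.6  1.9]
[-0.07072134  0.57774493  0.02114914]
```

View pics/s12.png

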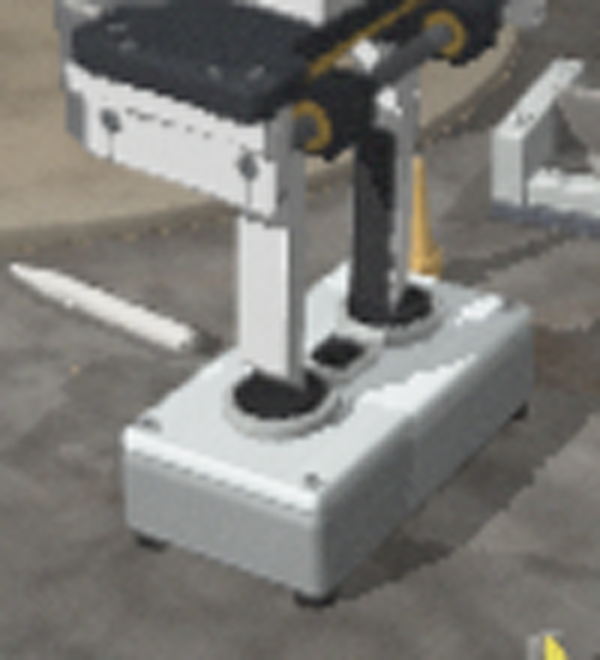

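View pics/w12.png

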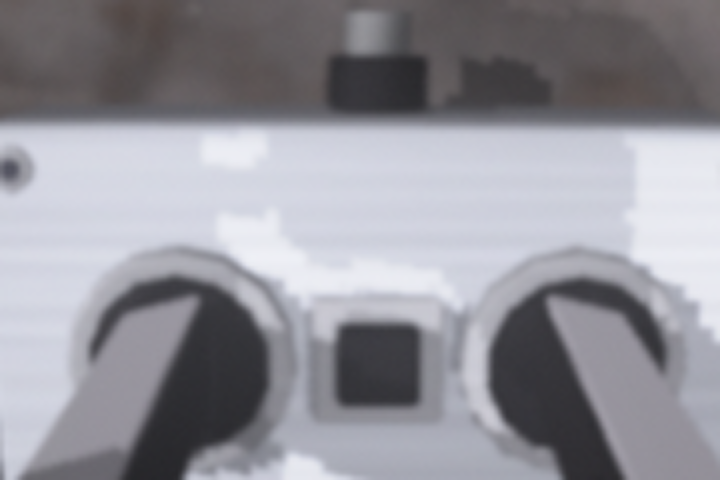

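carry_out(
  plan=[0, 0, 2, 0, 0, 0, 2, 0, 0, 0, 1.5, 0, 0, 0, 1.5, 0, 0, 0, 1.5, 0],
)

```text
time: 12.2
eef_pos: [0.5338, 0.1077, 0.0526]
orientation: [0.009, 0.999, 0.003, 0.036]
force: [-4.7, -1.3, 17.1]
finger_gap: 0.558
```

```bash
python3 st.py .533 .107 .052;python3 - <<'E'
from h import *
print(readout.sense()['ft_torque'])
E
```

```text
q [ 0.014  0.715 -0.44   2.001  0.699  0.514 -2.504] t 12.2
p [0.5338 0.1077 0.0526] F [-4.73 -1.26 17.1 ] gap 0.5580986015547731
tz [ 0.072 -0.017 -0.997] tx [0.997 0.007 0.072] ty [ 0.005 -1.     0.018] yaw 0.39
move mm [-0.9  0.7  0.6]
[-0.13031163  1.15112904  0.06147152]
```

carry_out(
  plan=[0, 0, 2, 0, 0, 0, 2, 0, 0, 0, 2, 0, 0, 0, 2, 0, 0, 0, 2, 0, 0, 0, 2, 0, 0, 0, 2, 0, 0, 0, 2, 0, 0, 0, 2, 0, 0, 0, 2, 0],
)

```text
time: 13.2
eef_pos: [0.5339, 0.1077, 0.0527]
orientation: [0.014, 0.999, 0.003, 0.043]
force: [-6.7, -1.6, 22.8]
finger_gap: 0.556
```

```bash
python3 st.py .533 .107 .052;python3 - <<'E'
from h import *
print(readout.sense()['ft_torque'])
save('s13.png',get_image('scene'),(160,180,260,290),6)
save('w13.png',get_image('wrist'),(170,140,350,260),4)
E
```

```text
q [-0.01   0.709 -0.417  2.012  0.719  0.499 -2.531] t 13.2
p [0.5339 0.1077 0.0527] F [-6.66 -1.65 22.82] gap 0.5558190897333831
tz [ 0.086 -0.028 -0.996] tx [0.996 0.008 0.086] ty [ 0.006 -1.     0.029] yaw 0.47
move mm [-1.   0.7  0.7]
[-0.14210227  1.52896769 -0.01761803]
```

View pics/s13.png

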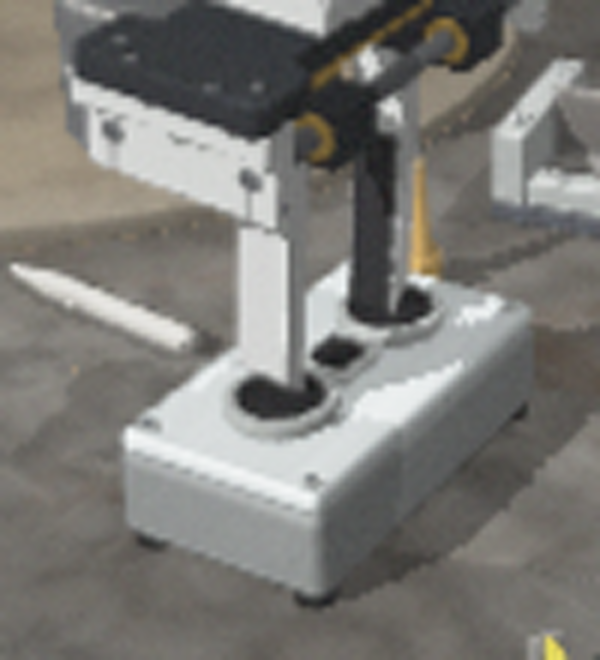

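View pics/w13.png

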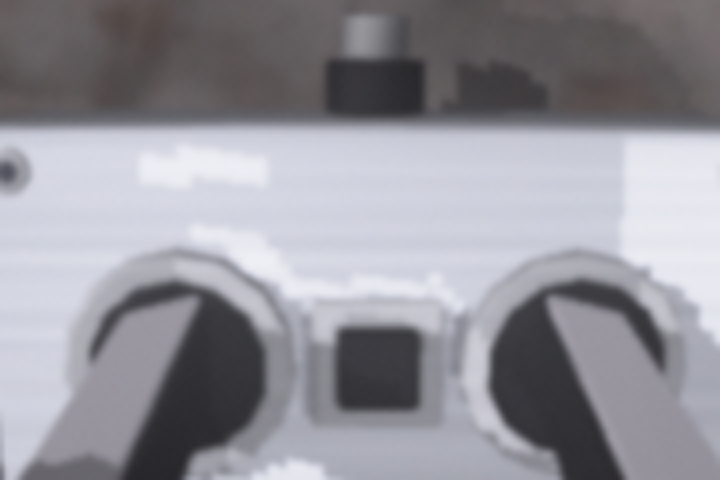

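carry_out(
  plan=[0, 0, 2.5, 0, 0, 0, 2.5, 0, 0, 0, 2.5, 0, 0, 0, 2.5, 0, 0, 0, 2.5, 0, 0, 0, 2.5, 0],
)

```text
time: 13.9
eef_pos: [0.5339, 0.1077, 0.0528]
orientation: [0.018, 0.999, 0.004, 0.048]
force: [-8.0, -1.8, 27.9]
finger_gap: 0.56
```

```bash
python3 st.py .533 .107 .052;python3 - <<'E'
from h import *
print(readout.sense()['ft_torque'])
save('s14.png',get_image('scene'),(185,205,250,255),11)
save('w14.png',get_image('wrist'),(170,180,350,280),4)
E
```

```text
q [-0.028  0.704 -0.399  2.021  0.734  0.486 -2.552] t 13.9
p [0.5339 0.1077 0.0528] F [-7.98 -1.81 27.9 ] gap 0.560103349786607
tz [ 0.096 -0.036 -0.995] tx [0.995 0.01  0.096] ty [ 0.006 -0.999  0.036] yaw 0.57
move mm [-1.   0.7  0.7]
[-0.15366853  1.86474984  0.04011621]
```

View pics/s14.png

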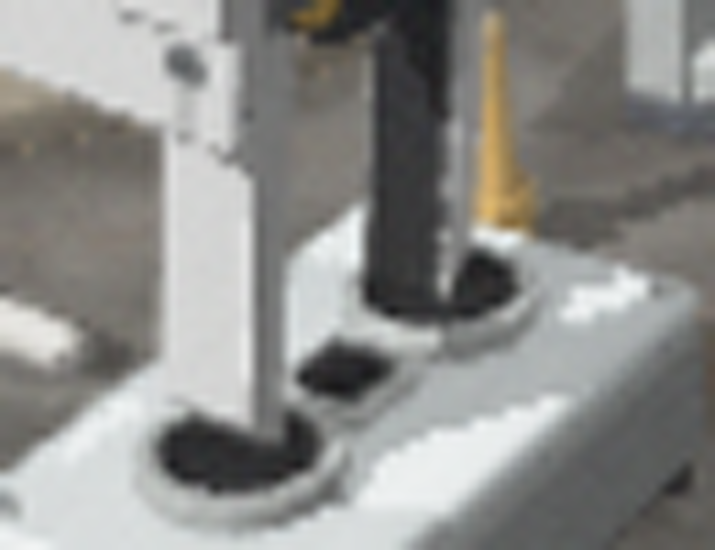

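View pics/w14.png

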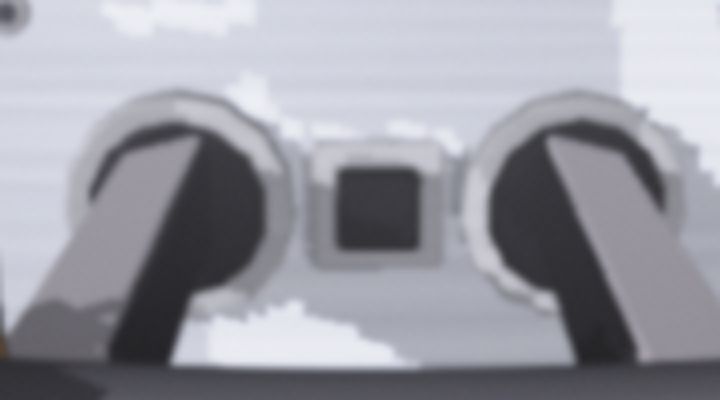

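The tool has rolled during the hold (`ty.z` = 0.036, so the right tip is about 2 mm higher). I can't be sure the right button stayed past 6.5 mm. I'll lift, correct the tilt in free air, and press again. This time I'll hold with the last target, without stepping rows.

carry_out(
  plan=[0, 0, -20, 0, 0, 0, -45, 0, 0, 0, -45, 0, 0, 0, -45, 0, 0, 0, -45, 0, 0, 0, 0, 0],
)

```text
time: 14.6
eef_pos: [0.5148, 0.1163, 0.2598]
orientation: [0.018, 0.999, 0.005, 0.049]
force: [1.8, -0.2, -0.1]
finger_gap: 0.556
```

```bash
python3 st.py .533 .107 .2
```

```text
q [ 0.159  0.406 -0.67   1.857  0.407  0.926 -2.263] t 14.6
p [0.5148 0.1163 0.2598] F [ 1.8  -0.18 -0.09] gap 0.5563888318426129
tz [ 0.098 -0.035 -0.995] tx [0.995 0.012 0.097] ty [ 0.009 -0.999  0.036] yaw 0.7
move mm [12.2  7.3 61.5]
```

```bash
python3 st.py .533 .215 .15;  python3 st.py .533 .215 .03|tail -1; python3 - <<'E'
from h import *
import pickle
t=pickle.load(open('d.pkl','rb'))['top']
for u,v in((235,240),(220,240),(190,385),(160,437)): print(px(t,u/1.5,v/1.5).round(3))
save('s15.png',get_image('scene'),(100,170,340,330),3)
E
```

```text
q [ 0.159  0.406 -0.67   1.857  0.407  0.926 -2.263] t 14.6
p [0.5148 0.1163 0.2598] F [ 1.8  -0.18 -0.09] gap 0.5563888318426129
tz [ 0.098 -0.035 -0.995] tx [0.995 0.012 0.097] ty [ 0.009 -0.999  0.036] yaw 0.7
move mm [   8.7 -102.4  107.5]
move mm [  -3.  -106.7  226.9]
[0.664 0.144 0.002]
[0.663 0.17  0.003]
[0.412 0.213 0.001]
[0.332 0.244 0.049]
```

View pics/s15.png

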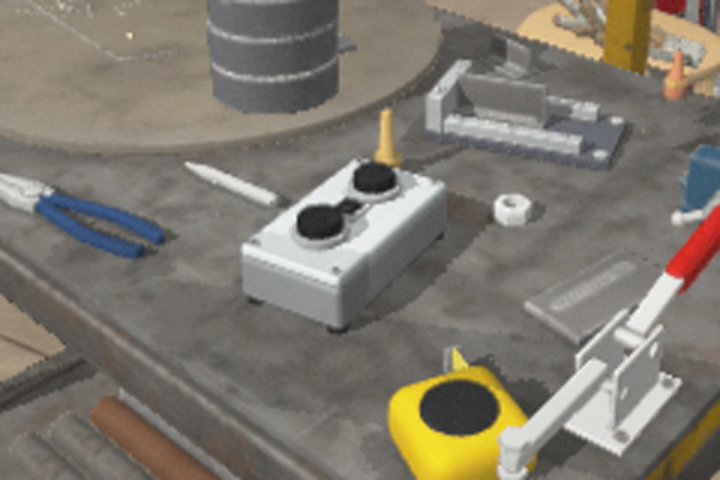

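The scene shows the sample against the stop at (465,85) and both buttons up at (320,222) and (375,180). The area left of the box is free, so I use the fixed box's side at about (300,285) to lean the tool back level.

carry_out(
  plan=[3, -35, 30, 0, 3, -35, 30, 0, 3, -32, 30, 0, 0, 0, 30, 0, 0, 0, 30, 0, 0, 0, 25, 0, 0, 0, 0, 0],
  jaw=0,
)

```text
time: 15.35
eef_pos: [0.5363, 0.2081, 0.0639]
orientation: [0.022, 0.999, 0.003, 0.042]
force: [-1.2, -1.1, -0.2]
finger_gap: 0.019
```

```bash
python3 st.py .533 .205 .028;python3 - <<'E'
from h import *
save('s16.png',get_image('scene'),(100,170,340,330),3)
E
```

```text
q [-0.172  0.732 -0.463  1.906  0.697  0.622 -2.671] t 15.35
p [0.5363 0.2081 0.0639] F [-1.18 -1.11 -0.23] gap 0.018682462594797694
tz [ 0.085 -0.044 -0.995] tx [0.996 0.008 0.085] ty [ 0.005 -0.999  0.045] yaw 0.48
move mm [-6.3  1.5 35.6]
```

View pics/s16.png

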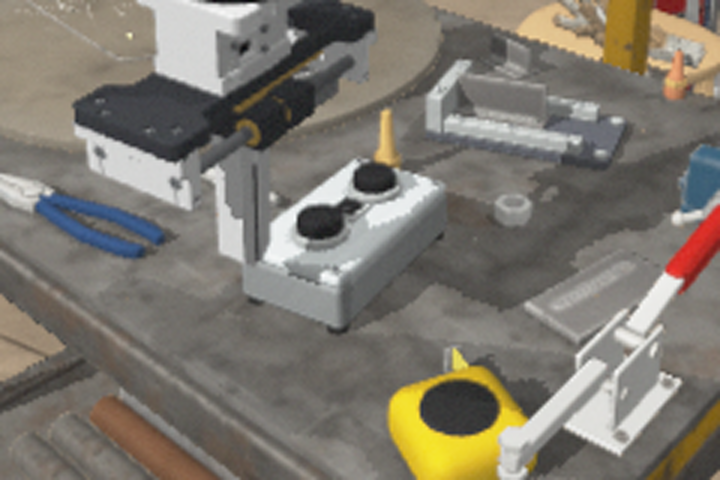

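carry_out(
  plan=[-3, 0, 12, 0, -3, 0, 12, 0, 0, 0, 10, 0, 0, 4, 0, 0, 0, 4, 0, 0, 0, 4, 0, 0, 0, 4, 0, 0],
)

```text
time: 16.1
eef_pos: [0.5356, 0.1911, 0.0323]
orientation: [0.02, 0.999, 0.003, 0.046]
force: [-0.2, -0.4, 0.2]
finger_gap: 0.002
```

```bash
python3 st.py .533 .19 .028
```

```text
q [-0.178  0.768 -0.408  1.949  0.763  0.53  -2.713] t 16.1
p [0.5356 0.1911 0.0323] F [-0.15 -0.39  0.23] gap 0.001869715009177061
tz [ 0.092 -0.04  -0.995] tx [0.996 0.008 0.091] ty [ 0.004 -0.999  0.041] yaw 0.46
move mm [-3.   0.9  4.1]
```

carry_out(
  plan=[0, 3, 0, 0, 0, 3, 0, 0, 0, 3, 0, 0, 0, 3, 0, 0],
)

```text
time: 16.5
eef_pos: [0.5362, 0.1877, 0.0339]
orientation: [0.012, 0.999, 0.005, 0.048]
force: [0.6, 4.7, -4.8]
finger_gap: 0.004
```

```bash
python3 st.py .533 .19 .028
```

```text
q [-0.156  0.762 -0.416  1.96   0.765  0.51  -2.699] t 16.5
p [0.5362 0.1877 0.0339] F [ 0.56  4.71 -4.84] gap 0.004333777580764167
tz [ 0.095 -0.023 -0.995] tx [0.995 0.011 0.095] ty [ 0.009 -1.     0.024] yaw 0.63
move mm [-3.7 -2.5  5.5]
```

carry_out(
  plan=[0, 3, 0.3, 0, 0, 3, 0.3, 0, 0, 3, 0.3, 0, 0, 3, 0.3, 0],
)

```text
time: 16.9
eef_pos: [0.5361, 0.1879, 0.0341]
orientation: [0.002, 0.999, 0.009, 0.049]
force: [-0.8, 5.3, -1.2]
finger_gap: 0.003
```

```bash
python3 st.py .533 .19 .028
```

```text
q [-0.138  0.76  -0.424  1.971  0.769  0.487 -2.687] t 16.9
p [0.5361 0.1879 0.0341] F [-0.77  5.28 -1.22] gap 0.0025235057654525556
tz [ 0.099 -0.002 -0.995] tx [0.995 0.017 0.099] ty [ 0.017 -1.     0.004] yaw 1.01
move mm [-3.7 -2.2  5.7]
```

carry_out(
  plan=[0, 3, 0, 0, 0, -6, 0, 1, 0, -4, -15, 0, 0, 0, -25, 0, 0, 0, -25, 0, 0, 0, -15, 0, 0, 0, 0, 0],
)

```text
time: 17.6
eef_pos: [0.5274, 0.1959, 0.1167]
orientation: [0.002, 0.999, -0.002, 0.049]
force: [0.6, 0.4, 0.3]
finger_gap: 0.009
```

```bash
python3 st.py .532 .1077 .11
```

```text
q [-0.072  0.637 -0.551  1.934  0.63   0.657 -2.598] t 17.6
p [0.5274 0.1959 0.1167] F [0.57 0.45 0.31] gap 0.009018817667003645
tz [ 0.098 -0.003 -0.995] tx [ 0.995 -0.003  0.098] ty [-0.003 -1.     0.003] yaw -0.18
move mm [ 4.2 88.2  7.4]
```

Roll is now 0.003 and yaw −0.2°. I move back over the buttons and open the jaws.

carry_out(
  plan=[1, 20, 0, 0, 1, 20, 0, 0, 1, 20, 0, 0, 1, 20, 0, 0, 0, 8, 0, 0, 0, 0, 0, 0, 0, 0, 0, 0],
  jaw=0.56,
)

```text
time: 18.3
eef_pos: [0.53, 0.1039, 0.1141]
orientation: [0.003, 0.999, -0.003, 0.047]
force: [-1.1, 0.4, -0.1]
finger_gap: 0.548
```

```bash
python3 st.py .532 .1077 .066
```

```text
q [ 0.109  0.617 -0.56   1.996  0.641  0.614 -2.459] t 18.3
p [0.53   0.1039 0.1141] F [-1.08  0.43 -0.13] gap 0.5480892323449964
tz [ 0.094 -0.007 -0.996] tx [ 0.996 -0.005  0.094] ty [-0.006 -1.     0.007] yaw -0.3
move mm [-2.5 -4.1 48.1]
```

carry_out(
  plan=[-1, -2, 12, 0, -1, -2, 12, 0, 0, 0, 12, 0, 0, 0, 10, 0, 0, 0, 0, 0],
)

```text
time: 18.8
eef_pos: [0.5316, 0.1122, 0.0631]
orientation: [0.002, 0.999, -0.0, 0.046]
force: [-0.3, 0.0, -0.6]
finger_gap: 0.558
```

```bash
python3 st.py .532 .1077 .052;python3 - <<'E'
from h import *
save('w17.png',get_image('wrist'),(170,140,350,260),4)
save('s17.png',get_image('scene'),(160,180,260,290),6)
E
```

```text
q [ 0.034  0.695 -0.473  2.021  0.732  0.507 -2.55 ] t 18.8
p [0.5316 0.1122 0.0631] F [-0.32  0.01 -0.57] gap 0.5576169011040867
tz [ 0.093 -0.005 -0.996] tx [0.996 0.    0.093] ty [-0.    -1.     0.005] yaw 0.01
move mm [-0.7  4.5 11.1]
```

View pics/w17.png

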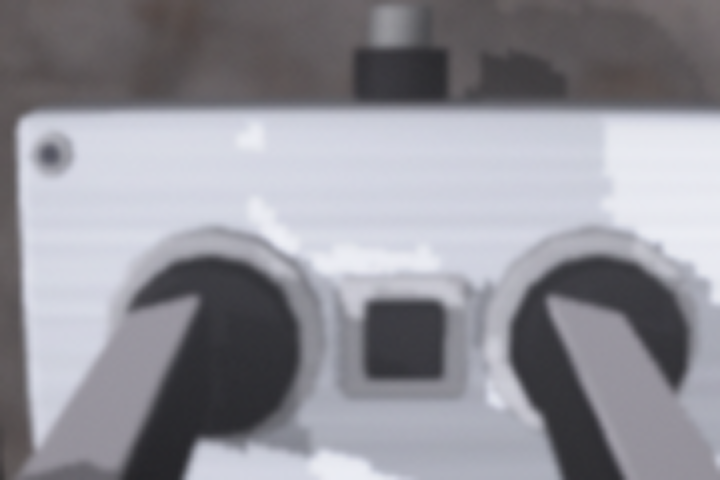

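View pics/s17.png

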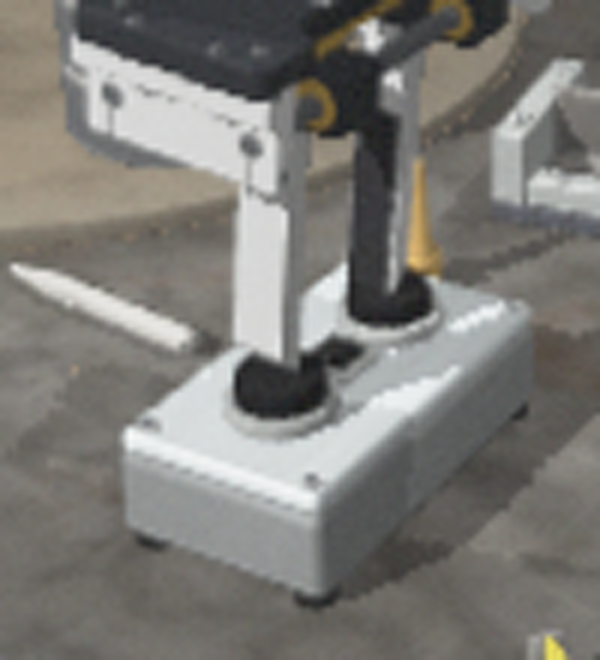

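carry_out(
  plan=[0, 2, -2, 0, 0, 2.5, 0, 0, 0, 0, 0, 0],
)

```text
time: 19.2
eef_pos: [0.5329, 0.1076, 0.0675]
orientation: [0.002, 0.999, -0.0, 0.048]
force: [0.2, -0.9, 0.8]
finger_gap: 0.563
```

```bash
python3 st.py .532 .1077 .052;python3 - <<'E'
from h import *
save('w18.png',get_image('wrist'),(170,140,350,260),4)
E
```

```text
q [ 0.048  0.687 -0.48   2.022  0.729  0.51  -2.539] t 19.2
p [0.5329 0.1076 0.0675] F [ 0.21 -0.88  0.81] gap 0.5630712602107031
tz [ 0.096 -0.004 -0.995] tx [ 0.995 -0.001  0.096] ty [-0.001 -1.     0.004] yaw -0.03
move mm [-2.4 -0.2 15.4]
```

View pics/w18.png

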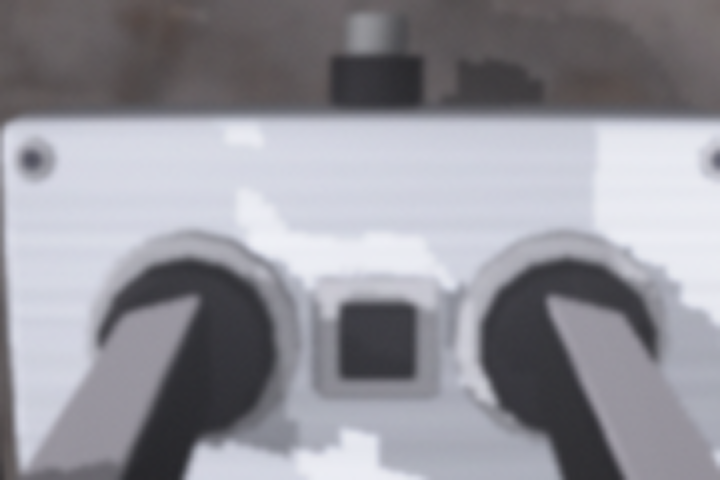

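carry_out(
  plan=[-2, 0, 4, 0, 0, 0, 4, 0, 0, 0, 4, 0, 0, 0, 3, 0, 0, 0, 2.5, 0, 0, 0, 2.5, 0],
)

```text
time: 19.85
eef_pos: [0.5324, 0.1077, 0.0519]
orientation: [0.004, 0.999, -0.0, 0.05]
force: [-11.9, -3.3, 41.0]
finger_gap: 0.56
```

```bash
python3 st.py .532 .1077 .052;python3 - <<'E'
from h import *
for i in range(6):
    get_image('scene'); s=readout.sense(); Rm=rot(s['orientation']); print(s['time'],s['eef_pos'].round(4),s['force'].round(1),s['ft_torque'].round(2),Rm[2,1].round(4),Rm[2,0].round(4))
E
```

```text
q [ 0.018  0.707 -0.44   2.035  0.766  0.469 -2.577] t 19.85
p [0.5324 0.1077 0.0519] F [-11.92  -3.25  41.05] gap 0.5603353665015672
tz [ 0.1   -0.008 -0.995] tx [ 0.995 -0.     0.1  ] ty [-0.001 -1.     0.008] yaw -0.02
move mm [-0.4 -0.  -0.1]
19.9 [0.5324 0.1077 0.0521] [-10.8  -2.9  35.2] [-0.49  1.97 -0.04] 0.0078 0.1007
19.95 [0.5324 0.1077 0.0521] [-11.4  -2.9  34.2] [-0.48  1.99 -0.03] 0.0076 0.1007
20.0 [0.5324 0.1076 0.0521] [-10.1  -2.8  34.7] [-0.45  2.01 -0.07] 0.0075 0.1007
20.05 [0.5324 0.1076 0.0521] [-9.7 -1.9 34.8] [-0.45  1.98 -0.07] 0.0074 0.1007
20.1 [0.5324 0.1077 0.0521] [-10.2  -2.7  34.2] [-0.45  2.01 -0.11] 0.0074 0.1007
20.15 [0.5324 0.1077 0.0521] [-10.1  -1.5  34.3] [-0.41  1.95 -0.07] 0.0073 0.1007
```

Stable: 34 N with roll 0.0075, so about 0.5 mm between the tips. I hold the target while taking pictures.

```bash
python3 - <<'E'
from h import *
for i in range(52):
    S=get_image('scene')
    if i%13==12: s=readout.sense(); print(s['time'],s['eef_pos'].round(4),s['force'].round(1),rot(s['orientation'])[2,1].round(4))
save('s19.png',S,(160,150,340,290),4)
save('w19.png',get_image('wrist'),(170,140,350,260),4)
E
```

```text
20.8 [0.5324 0.1076 0.0521] [-10.3  -3.2  34.4] 0.0074
21.45 [0.5324 0.1077 0.0521] [-9.5 -2.7 34.3] 0.0073
22.1 [0.5324 0.1076 0.0521] [-10.3  -2.6  34.8] 0.0074
22.75 [0.5324 0.1077 0.0521] [-9.6 -1.7 34.4] 0.0073
```

View pics/s19.png

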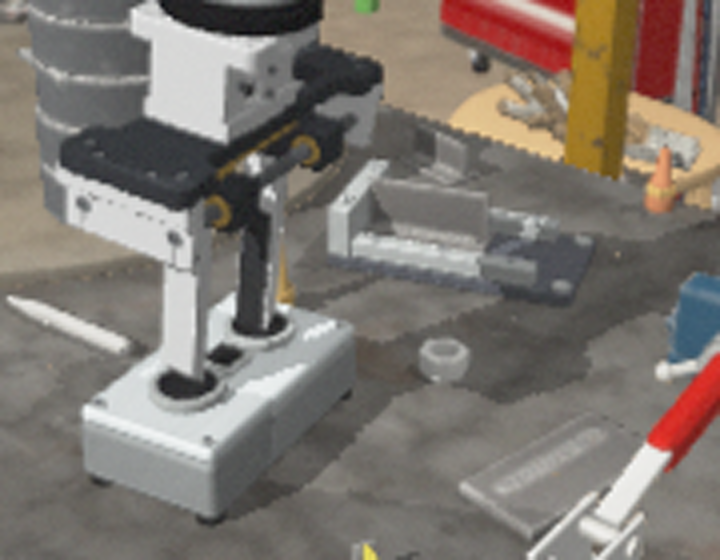

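View pics/w19.png

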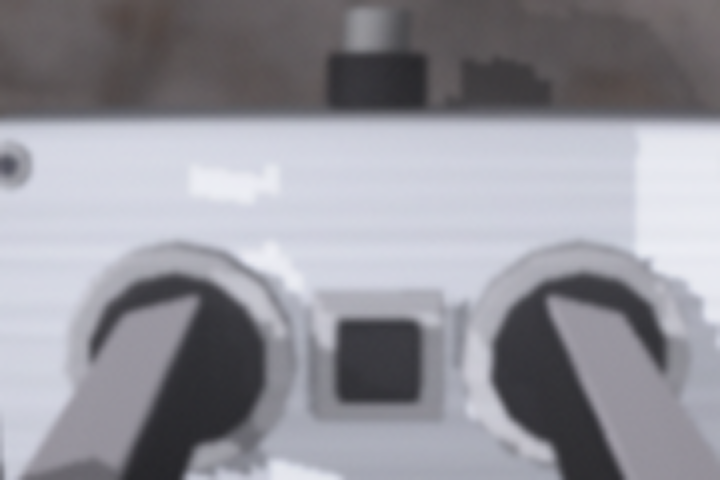

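Both buttons sit level in their collars at (187,385) and (262,325), held for about 2.9 s with the sample at the stop. I lift off.

carry_out(
  plan=[0, 0, -8, 0, 0, 0, -20, 0, 0, 0, -40, 0, 0, 0, -40, 0, 0, 0, -40, 0, -20, 0, -20, 0, 0, 0, 0, 0, 0, 0, 0, 0],
)

```text
time: 23.6
eef_pos: [0.4965, 0.1096, 0.2228]
orientation: [0.004, 0.999, 0.0, 0.052]
force: [1.2, -0.1, -0.1]
finger_gap: 0.556
```

```bash
python3 st.py; python3 - <<'E'
from h import *
t=get_image('top'); save('t20.png',t,(225,165,325,250),7); save('s20.png',get_image('scene'),(160,150,340,290),4);save('w20.png',get_image('wrist'),s=1.5)
def n(u,v,z): return px(t,225+(u+.5)/7-.5,165+(v+.5)/7-.5,z)[:2].round(4)
E
```

```text
q [ 0.212  0.426 -0.712  1.966  0.46   0.803 -2.326] t 23.6
p [0.4965 0.1096 0.2228] F [ 1.16 -0.13 -0.05] gap 0.5560714107979161
tz [ 0.104 -0.008 -0.995] tx [0.995 0.001 0.104] ty [ 0.001 -1.     0.008] yaw 0.08
```

View pics/t20.png

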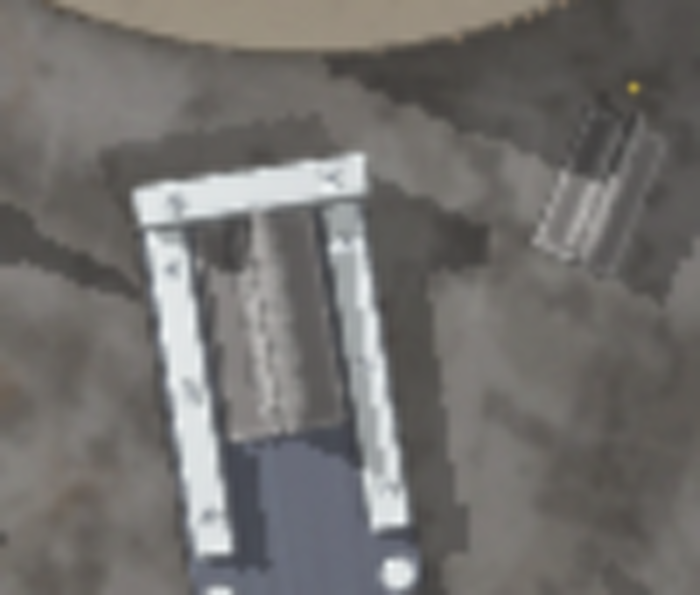

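View pics/s20.png

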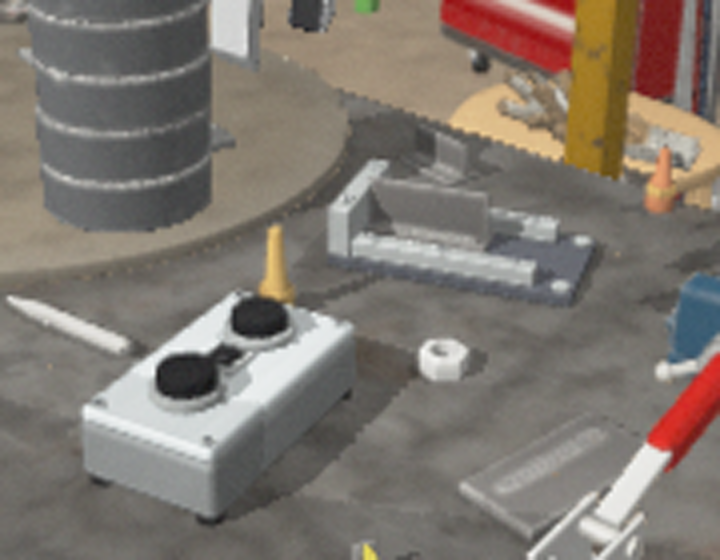

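```bash
python3 - <<'E'
from h import *
t=get_image('top')
def n(u,v,z): return px(t,225+(u+.5)/7-.5,165+(v+.5)/7-.5,z)[:2]
d=np.array([.987,.16])
rear=[n(230,441,.013)@d,n(345,424,.013)@d]; rail=[n(213,556,.02)@d,n(391,528,.02)@d]; stop=[n(141,229,.042)@d,n(369,190,.042)@d]
print(np.mean(rear),np.mean(rail),np.mean(stop),'rear from rail end',np.mean(rear)-np.mean(rail),'stop-rear',np.mean(stop)-np.mean(rear))
w=n(258,212,.048),n(283,432,.048); print(w, (w[0]-w[1])@d)
E
```

```text
0.46505866976133325 0.4251164135750364 0.5456476807526114 rear from rail end 0.039942256186296876 stop-rear 0.08058901099127813
(array([ 0.57222673, -0.12908868]), array([ 0.49428053, -0.13876048])) 0.07848039510190488
```

Rear edge to rail ends is 39.9 mm (40 expected) and to the stop face 80.6 mm (80 expected), so the sample is home. I hand in.

```bash
python3 - <<'E'
from h import *
print(env.close_job())
E
```

```text
the job is handed in; nothing more can be done
None
```

The sample is home against the stop and both round buttons were pressed and held down together for about 2.9 s. They are up again, and I have handed the job in at about 24 s of the 54 s allowed. The hand-in gave no verdict.

- **Sample:** I pushed it with the shut fingertips until it stalled at 10 N. In the last top picture its rear edge is 39.9 mm from the rail ends (40 expected) and 80.6 mm from the stop face (80 expected).
- **First press:** I held it in small steps, and the tool slowly rolled to about 2 mm difference between the tips. I could not be sure the right button stayed past 6.5 mm, so I let both up.
- **Correction:** I levelled the tool by leaning the fingertips against the fixed side of the control box at about 5 N.
- **Second press:** This is the 2.9 s hold, steady at 34 N with about 0.5 mm between the tips.
- **Last checks:** The final scene picture shows both buttons up, the square key clear, the nearby bystanders where they stood and the gripper clear of everything.
- **Disagreements:** The cameras differed by up to about 5 mm on the box position; I aligned by the wrist view. Button travel was judged from tip height, force and pictures, not read directly.

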